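# Set the rack slide and present the offset lever over its nest

### The job

Turn the handwheel clockwise, regripping as needed, until the slide's pointer stands at the index post, and let go of the wheel. Then pick up the long cast lever with the heavy hub at its balance point, never letting an end swing down, and finish still holding it level and still about 4 cm clear above the nest on the slide, hub over the spigot and small end over the forked rest. Leave everything else on the bench where it is.

Things in the scene. Friction and masses are not known exactly. Their poses are not given: they have to be found in the camera images.
- stage: Fixed aluminium base plate of a hand-cranked rack slide, 270 mm (its x) by 325 mm (its y), 10 mm thick. Origin on the bench surface, 135 mm in x from either long edge; the handwheel's vertical axis is at x 0, y +135 mm. The carriage runs along its y. Yaw varies by up to 0.2 rad.
- handwheel (a joint): Angle of the handwheel in rad, 0 to 4.4 between its stops, growing clockwise seen from above. It drives a rack: the carriage moves 20 mm per rad towards the stage's -y (away from the wheel). The pointer is at the index post at 3.60 rad. The wheel starts between 0.4 and 1.8, needs about 0.1 N m, and stays where it is left.
- wheel_grip (a point): Point on the handwheel's vertical axis at the top of its grip bar, 95 mm above the bench. The bar spans the wheel along this point's x axis: 92 mm long, 12 mm thick, standing 32 mm proud of the rim (black, 51 mm outer radius, rim top 63 mm above the bench). The point turns with the wheel. Grip the bar across its thickness.
- pointer (a point): Tip of the small dark pointer on the carriage's far (+x) edge; moves with the carriage.
- index_mark (a point): Top of the fixed dark index post, 4 mm thick, 26 mm tall, on the white scale strip beside the carriage's far edge. The slide is set when pointer and post have the same y in the stage frame.
- spigot_tip (a point): Tip of the upright steel spigot (15 mm diameter, 20 mm tall on a 40 mm round shoulder) at the near end of the carriage, 64 mm above the bench. Its axes are parallel to the stage's; it moves with the carriage.
- rest_mid (a point): Point midway above the forked rest (two 5 mm cheeks, 25 mm apart inside, tops 58 mm above the bench) at the carriage's far end, 64 mm above the bench, 170 mm from spigot_tip along the stage's x; moves with the carriage.
- lever: Loose dark cast lever lying on the bench, 0.51 to 0.72 kg. Hub at one end: 42 mm diameter, 38 mm tall, 18 mm bore. Straight arm 10 mm thick and 20 mm tall (10 to 30 mm above the underside). Small end boss 22 mm diameter, 30 mm tall, 170 mm from the hub. Origin at the centre of the hub's underside, x along the arm towards the small end, z up. The balance point is on the arm, 45 mm from the hub centre.
- lever_hub (a point): Centre of the lever hub's underside (same as the lever's origin).
- lever_end (a point): Centre of the underside of the lever's small end boss.
- lever_balance (a point): The lever's balance point, in the middle of its arm, 20 mm above the underside, 45 mm from the hub centre.
- link: Bystander: short symmetric dark link bar, 134 mm long, 18 mm tall, two equal 24 mm end bosses. Lies beside the lever; they may swap places. Leave alone.
- meter: Bystander: hand-held multimeter, 85 x 170 x 45 mm, towards the back. Leave alone.
- bearing: Bystander: steel bearing ring, 38 mm diameter, 12 mm tall, near the robot. Leave alone.
- tin: Bystander: small open steel tin, 60 mm diameter, 45 mm tall, towards the back. Leave alone.
- stopbox: Bystander: box with a mushroom stop button, 75 x 75 mm, 78 mm tall, at the right. Leave alone.
- driver: Bystander: screwdriver lying at the right. Leave alone.
- motor: Bystander: small square motor, 46 x 46 x 90 mm, at the right. Leave alone.
There are look-alikes about, which are no part of the job. Leave any red look-alike of the lever alone.

How it is judged:
By the outcome, as a careful person would: the job done as asked, in the order asked, and still so for the second after the job is handed in, while the arm keeps its last pose, push and grip.
It also fails if it takes over 72 s, if anything falls off the work surface, if the arm or the gripper's body presses on something with over 40 N, if the wrist force passes 120 N, or if a joint passes its speed limit or range.

### The arm

A 6-joint arm with a two-finger parallel gripper is mounted at the origin on the work surface. World frame = base frame: x ahead of the robot, y to its left, z up, the work surface at z = 0. Lengths are in mm, angles in rad, forces in N, time in s.
With the tool pointing down it reaches from about 350 to 975 mm from the base axis. Payload 7.1 kg.
Tool frame: the origin (TCP) lies at the very end of the fingers, on their centre line; the grasp point (between the pads) lies 19 mm behind it; z points along the fingers, y is the direction in which the jaws open and shut (so a half turn about z gives the same grasp; the last joint's range is limited). The gripper opens to 88 mm and grips with 3 to 60 N. Pads are 20 mm wide; open, the fingers measure 115 mm over their backs; the gripper's body (75 mm by 178 mm) begins 61 mm behind the grasp point.
Start: joints at [-1.266, 0.423, 1.63, -0, 1.089, -0.019], TCP at [198.874, -592.498, 222.675] pointing down, gripper open.
Joint ranges: [-3, 3], [-0.9, 2.11], [0.09, 2.58], [-1.31, 4.45], [0.11, 2.69], [-2.54, 2.54]. Speed limits (rad/s): [2.39, 2.39, 3.01, 3.14, 3.14, 3.14].

### API

Orientations are given as a rotation vector (axis times angle).
In Python, from workcell import readout, imaging, close_job gives the robot as it stands.
- The arm moves only by the tool carry_out, never from a script. Its argument "rows" is a list of rows, each a list of 3 entries, a list of its own where there are three numbers: the shift along the tool's x, y, z in m, then the turn, a rotation vector about the tool's x, y, z in rad, then the closure, from 0 (fully open) to 1 (shut). In form: [[[dx, dy, dz], [wx, wy, wz], hand], ...]. A call has 1 to 12 rows; each row shifts and turns the commanded pose from where the row before left it, along the tool's axes as they then stand; what a row does not reach is not made up. A row lasts 1/12 s, in which the tool goes at most 41.7 mm and 7.16 degrees, less where a joint would pass 70% of its speed; a pose out of reach is approached as far as the arm can. A call with a gripper value outside its range is refused whole. The fingers move at their own pace and stop on an object; the grip force is fixed at half the most. Time passes only in rows, so rows that do not move let the fingers close. It gives the time, the measured TCP pose, the force and the opening at its end, in the units of the state.
- readout.get_obs(): the state, without advancing time (a new reading comes with each control period).
- imaging.get_image(name): name is "scene" or "top" or "wrist"; returns the picture (480x640x3 uint8, red, green, blue); there is no depth.
- imaging.camera_params(name): a dict with "fx", "fy", "cx", "cy" (pixels), "k1" (the pictures are not rectified: a ray, as slopes to the right and down, at radius r is drawn at 1 + k1 r^2 times it, then the intrinsics apply), "rvec" (rotation vector, rad) and "tvec" (3), from world to camera coordinates, as OpenCV has them; the wrist camera has in their place "T_tool_cam" (4x4, takes a point from camera to tool coordinates, whose origin is the TCP and whose axes are the flange's). Camera axes: x right, y down, z forward; pixel columns grow to the right and rows downward; lengths in mm; the calibration is good to about 2 mm. A picture is of the moment at which its call begins: read the wrist's pose just before it. camera_params takes no time and is no camera call.
- close_job(): hands the job in, once; it reports no verdict.
The state is a dict: "t": time; "qpos": joint angles; "qvel": joint speeds; "joint_torque": joint torques, N m; "ee_pos": TCP position; "orientation": TCP orientation; "ft_force": force on the tool from outside, world axes, zero at the start; "moment": the same for the moment, N m; "width": finger opening in mm.
Only numpy, scipy, OpenCV 4.12 (cv2) and the standard library are available. Lean on these libraries where they do the work, as an engineer would, in place of code of your own. Each camera call takes 0.05 s, during which the arm holds its last target.

## Working session

There is one attempt and no reset: what is moved stays moved. The work goes in short steps, Python scripts to look and compute and a tool call to move; the robot and the scene stay as the last step left them, time stands still between calls to the robot, and variables do not carry over. Pictures are saved under pics/ and viewed, and the job is handed in when it is done.

Besides the shell and the picture viewer there is one more tool, called by a JSON object that holds its "op" and its "data", one argument or row to a line. carry_out: Moves the arm, as the interface text tells. Its arguments: {"type":"object","properties":{"rows":{"type":"array","items":{"type":"array"}}},"required":["rows"]}

```bash
ls; mkdir -p pics; python3 - <<'E'
from workcell import readout, imaging
import cv2
print(readout.get_obs())
for n in ("scene","top"):
    cv2.imwrite(f"pics/{n}0.png",imaging.get_image(n)[:,:,::-1]); print(imaging.camera_params(n))
print(imaging.camera_params("wrist"))
E
```

```text
pics
{'t': 0.0, 'qpos': array([-1.26597164e+00,  4.23839474e-01,  1.63070024e+00, -3.75764763e-05,
        1.08859622e+00, -1.89871209e-02]), 'qvel': array([-0.00068058, -0.00062584, -0.00188405,  0.00169   ,  0.00136909,
        0.00059351]), 'joint_torque': array([ 3.25733308e-03, -5.44616854e+01, -2.73662961e+01,  6.47116243e-02,
        2.27025751e-02, -1.02837037e-04]), 'ee_pos': array([ 198.71683911, -591.97219254,  221.89853022]), 'orientation': array([-3.09899908e+00, -5.06204658e-01,  3.96831621e-04]), 'ft_force': array([ 0.15179619,  0.22748566, -0.19376138]), 'moment': array([ 0.02023655, -0.0110605 ,  0.00321826]), 'width': 87.92259763637655}
{'fx': 613.5047090969672, 'fy': 613.5047090969672, 'cx': 304.24600032256154, 'cy': 244.9871357317966, 'k1': -0.026651170994631723, 'rvec': array([ 2.40204542,  0.65683252, -0.24404458]), 'tvec': array([-432.61195919, -268.3120924 , 2014.58918934])}
{'fx': 536.0684291299984, 'fy': 536.0684291299984, 'cx': 330.8996657377478, 'cy': 239.71388696346796, 'k1': -0.03438749610485455, 'rvec': array([ 2.18326188, -2.16911797,  0.08401995]), 'tvec': array([-137.63756835,  574.12957586, 1283.09003107])}
{'fx': 345.3411850628185, 'fy': 345.3411850628185, 'cx': 323.8339459024951, 'cy': 242.36041334168976, 'k1': -0.011246989602046158, 'T_tool_cam': array([[ 3.53295368e-04, -9.53730080e-01, -3.00663947e-01,
         8.16460674e+01],
       [ 9.99999906e-01,  2.61191321e-04,  3.46530790e-04,
        -2.26074966e-02],
       [-2.51966024e-04, -3.00664041e-01,  9.53730083e-01,
        -1.62084665e+02],
       [ 0.00000000e+00,  0.00000000e+00,  0.00000000e+00,
         1.00000000e+00]])}
```

View pics/scene0.png

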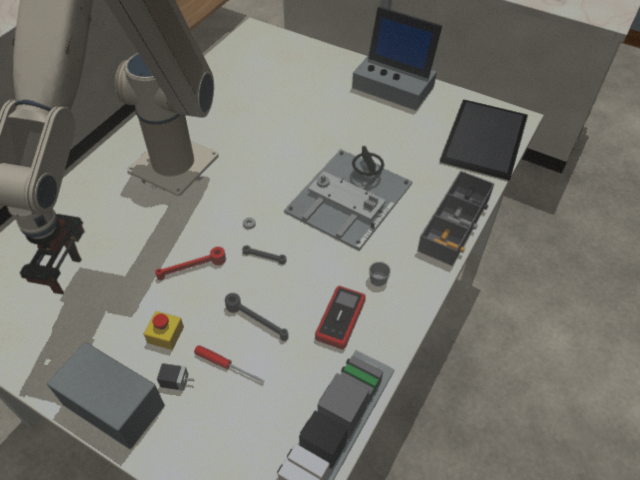

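View pics/top0.png

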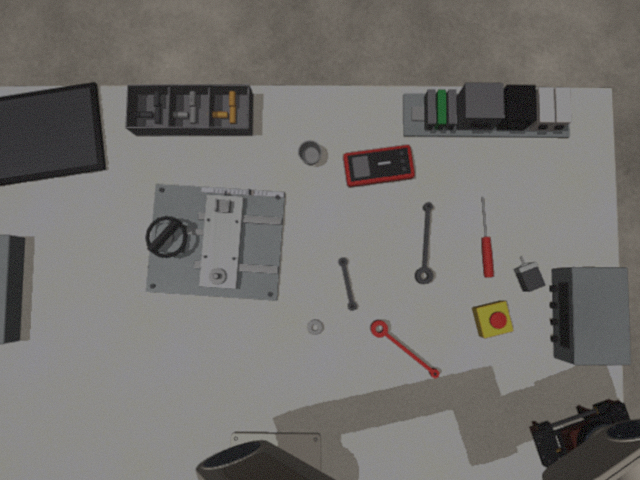

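The top view shows the stage at (215,240), the wheel at (167,237), the spigot at (218,276), and the lever with its hub at (424,275) and small end at (428,207). The link is at (348,285) and the red look-alike at (405,350). I'll zoom in on these.

```bash
cat > h.py <<'E'
import numpy as np, cv2
from scipy.spatial.transform import Rotation as R
from workcell import readout, imaging
def cam(n,obs=None):
    p=imaging.camera_params(n)
    if n=="wrist":
        o=obs or readout.get_obs()
        T=np.eye(4);T[:3,:3]=R.from_rotvec(o['orientation']).as_matrix();T[:3,3]=o['ee_pos']
        Tc=T@p['T_tool_cam']; Rc=Tc[:3,:3].T; t=-Rc@Tc[:3,3]
    else:
        Rc=R.from_rotvec(p['rvec']).as_matrix(); t=p['tvec']
    K=np.array([[p['fx'],0,p['cx']],[0,p['fy'],p['cy']],[0,0,1.]])
    return K,np.array([p['k1'],0,0,0.]),Rc,t
def pix2w(c,uv,z):
    K,d,Rc,t=c
    s=cv2.undistortPoints(np.array(uv,float).reshape(-1,1,2),K,d).reshape(-1,2)
    ray=np.c_[s,np.ones(len(s))]@Rc; o=-Rc.T@t
    z=np.broadcast_to(z,len(s))
    return o+ray*((z-o[2])/ray[:,2])[:,None]
def w2pix(c,P):
    K,d,Rc,t=c
    return cv2.projectPoints(np.array(P,float).reshape(-1,1,3),cv2.Rodrigues(Rc)[0],t,K,d)[0].reshape(-1,2)
def snap(n,f):
    o=readout.get_obs(); im=imaging.get_image(n)[:,:,::-1].copy()
    cv2.imwrite(f,im); return im,cam(n,o),o
E
python3 - <<'E'
import cv2
im=cv2.imread("pics/top0.png")
cv2.imwrite("pics/tz1.png",cv2.resize(im[175:310,140:300],None,fx=5,fy=5,interpolation=cv2.INTER_CUBIC)[:600,:800] if 0 else cv2.resize(im[180:300,140:300],None,fx=5,fy=5,interpolation=cv2.INTER_CUBIC))
cv2.imwrite("pics/tz2.png",cv2.resize(im[190:310,330:490],None,fx=5,fy=5,interpolation=cv2.INTER_CUBIC))
E
```

```text
(no output)
```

View pics/tz1.png

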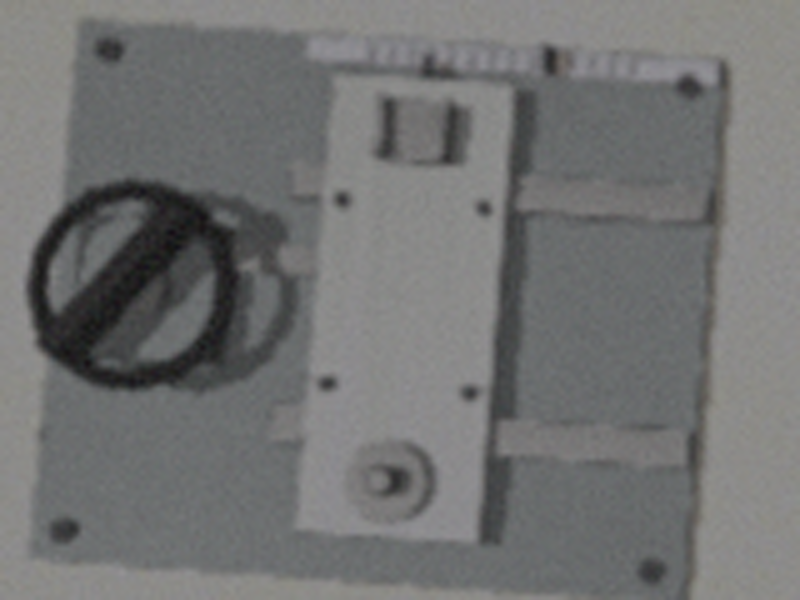

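View pics/tz2.png

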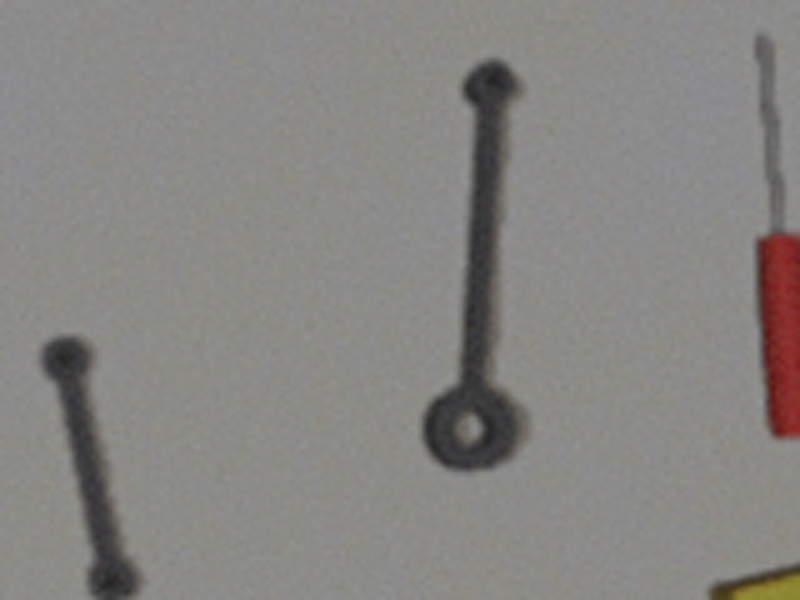

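The zooms show the bar ends at about (60,345) and (190,205), the pointer at about (435,65), the post at (552,60), the spigot at (382,480) and the rest at (422,130). The lever hub is at (470,428) and its small end at (492,83).

```bash
cat > m.py <<'E'
from h import *
c=cam("top")
def z1(p,o=(140,180)): return [(p[0]+.5)/5-.5+o[0],(p[1]+.5)/5-.5+o[1]]
pts={'cTL':((80,20),10),'cTR':((728,58),10),'cBL':((30,556),10),'scTL':((110,49),11),'scTR':((688,87),11),'scBL':((63,530),11),'scBR':((652,571),11),
'rim':((131,284),60),'barA':((60,345),95),'barB':((190,205),95),'pointer':((435,65),25),'post':((552,50),26),'spig':((382,480),64),'rest':((422,130),58)}
for k,(p,z) in pts.items(): print(k,pix2w(c,[z1(p)],z)[0].round(1))
for k,p,z in (('hub',(470,428),38),('end',(492,83),30)): print(k,pix2w(c,[z1(p,(330,190))],z)[0].round(1))
E
python3 m.py
```

```text
cTL [714.1 305.2  10. ]
cTR [696.3 -19.5  10. ]
cBL [447.2 320.9  10. ]
scTL [699.3 289.2  11. ]
scTR [6.815e+02 1.000e-01 1.100e+01]
scBL [460.1 304.6  11. ]
scBR [442.5  14.1  11. ]
rim [577.4 259.2  60. ]
barA [545.8 280.3  95. ]
barB [611.3 221.7  95. ]
pointer [689.5 123.3  25. ]
post [697.1  65.6  26. ]
spig [485.1 135.9  64. ]
rest [652.4 122.1  58. ]
hub [ 489.8 -356.8   38. ]
end [ 658.  -370.2   30. ]
```

{"op": "carry_out", "data": {
  "rows": [
    [[0.02625,-0.0285,0],[0,0,0],0],
    [[0.02625,-0.0285,0],[0,0,0],0],
    [[0.02625,-0.0285,0],[0,0,0],0],
    [[0.02625,-0.0285,0],[0,0,0],0],
    [[0.02625,-0.0285,0],[0,0,0],0],
    [[0.02625,-0.0285,0],[0,0,0],0],
    [[0.02625,-0.0285,0],[0,0,0],0],
    [[0.02625,-0.0285,0],[0,0,0],0],
    [[0.02625,-0.0285,0],[0,0,0],0],
    [[0.02625,-0.0285,0],[0,0,0],0],
    [[0.02625,-0.0285,0],[0,0,0],0],
    [[0.02625,-0.0285,0],[0,0,0],0]
  ]
}}

```text
t: 1.1
ee_pos: [388.8, -166.2, 222.7]
orientation: [-3.101, -0.506, 0.0]
ft_force: [0.5, -0.2, 0.1]
width: 87.8
```

{"op": "carry_out", "data": {
  "rows": [
    [[0.02625,-0.0285,0],[0,0,0],0],
    [[0.02625,-0.0285,0],[0,0,0],0],
    [[0.02625,-0.0285,0],[0,0,0],0],
    [[0.02625,-0.0285,0],[0,0,0],0],
    [[0.02625,-0.0285,0],[0,0,0],0],
    [[0.02625,-0.0285,0],[0,0,0],0],
    [[0.02625,-0.0285,0],[0,0,0],0],
    [[0.02625,-0.0285,0],[0,0,0],0],
    [[0.02625,-0.0285,0],[0,0,0],0],
    [[0.02625,-0.0285,0],[0,0,0],0],
    [[0.02625,-0.0285,0],[0,0,0],0],
    [[0.02625,-0.0285,0],[0,0,0],0]
  ]
}}

```text
t: 2.1
ee_pos: [578.6, 258.3, 222.2]
orientation: [3.1, 0.507, -0.001]
ft_force: [0.9, 0.3, -0.2]
width: 87.6
```

{"op": "carry_out", "data": {
  "rows": [
    [[0,0,0],[0,0,-0.12],0],
    [[0,0,0],[0,0,-0.12],0],
    [[0,0,0],[0,0,-0.12],0],
    [[0,0,0],[0,0,-0.12],0],
    [[0,0,0],[0,0,-0.12],0],
    [[0,0,0],[0,0,-0.12],0],
    [[0,0,0],[0,0,-0.12],0],
    [[0,0,0],[0,0,-0.12],0],
    [[0,0,0],[0,0,-0.12],0],
    [[0,0,0],[0,0,-0.12],0]
  ]
}}

```text
t: 2.93
ee_pos: [578.2, 256.3, 222.2]
orientation: [-2.266, -2.175, 0.001]
ft_force: [0.1, -0.5, 0.3]
width: 87.8
```

{"op": "carry_out", "data": {
  "rows": [
    [[0,0,0],[0,0,-0.12],0],
    [[0,0,0],[0,0,-0.12],0],
    [[0,0,0],[0,0,-0.12],0],
    [[0,0,0],[0,0,-0.12],0],
    [[0,0,0],[0,0,-0.12],0],
    [[0,0,0],[0,0,-0.12],0],
    [[0,0,0],[0,0,-0.12],0],
    [[0,0,0],[0,0,0],0],
    [[0,0,0],[0,0,0],0]
  ]
}}

```text
t: 3.68
ee_pos: [578.3, 256.3, 222.3]
orientation: [-1.196, -2.904, 0.001]
ft_force: [0.1, 0.7, -0.2]
width: 87.6
```

```bash
python3 - <<'E'
from h import *
im,c,o=snap("wrist","pics/w1.png")
M=R.from_rotvec(o['orientation']).as_matrix(); print(o['t'],o['ee_pos'],M.round(3),o['qpos'].round(3))
E
```

```text
3.6833 [578.29630587 256.3333093  222.33500811] [[-0.71   0.704 -0.001]
 [ 0.704  0.71  -0.   ]
 [ 0.    -0.001 -1.   ]] [ 0.398  0.435  1.612  0.     1.095 -0.391]
```

View pics/w1.png

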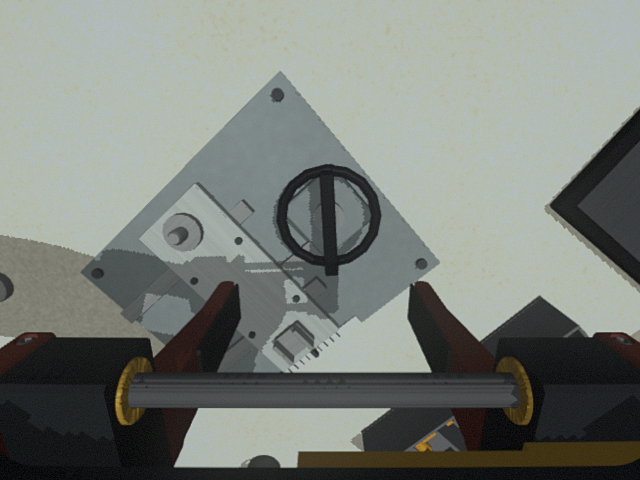

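The wrist view shows the wheel rim centred at about (328,216). The bar's ends are at (326,167) and (332,274), so it stands nearly upright in the image. The spigot is at (179,235).

```bash
python3 - <<'E'
from h import *
im=cv2.imread("pics/w1.png"); c=cam("wrist")
cv2.imwrite("pics/w1z.png",cv2.resize(im[150:290,260:400],None,fx=4,fy=4,interpolation=cv2.INTER_CUBIC))
a=pix2w(c,[(326,167),(332,274)],95);print(a, a.mean(0),np.arctan2(*(a[0]-a[1])[1::-1]),np.linalg.norm(a[0]-a[1]))
print(pix2w(c,[(328.5,215)],62))
print('screws',pix2w(c,[(277,95),(97,273),(421,265)],11))
print('spig',pix2w(c,[(174,236)],64))
E
```

```text
[[537.98379536 297.11314086  95.        ]
 [609.37155072 234.20557171  95.        ]] [573.67767304 265.65935629  95.        ] 2.4192565651210547 95.15026994387141
[[573.8838144  265.21355999  62.        ]]
screws [[458.6212949  307.07720632  11.        ]
 [440.94247635  15.88909219  11.        ]
 [700.23160441 292.01527205  11.        ]]
spig [[482.87836554 144.54769052  64.        ]]
```

View pics/w1z.png

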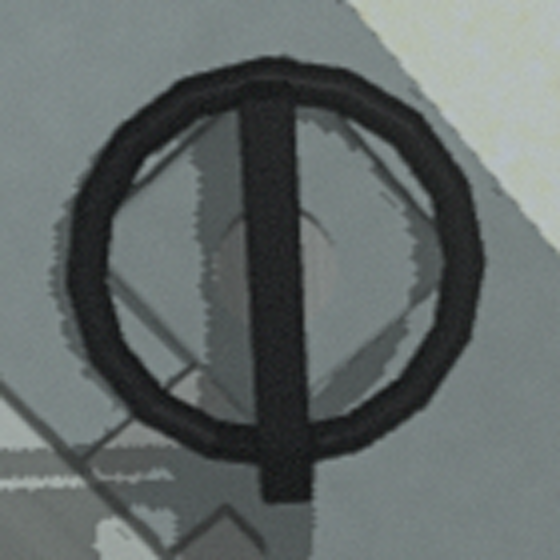

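```bash
python3 - <<'E'
from h import *
im=cv2.imread("pics/scene0.png")
cv2.imwrite("pics/sz1.png",cv2.resize(im[140:250,280:420],None,fx=5,fy=5,interpolation=cv2.INTER_CUBIC))
c=cam("top")
# where would wrist/top candidates appear
for n in("top","scene"):
    c=cam(n); print(n,w2pix(c,[(574.5,265,62),(577.4,259.2,62)]), -c[2].T@c[3])
E
```

```text
top [[163.08135157 237.53697529]
 [165.53861725 236.33723575]] [ 466.69085884 -141.88784209 1325.50231251]
scene [[366.78596524 162.25642633]
 [366.76333207 163.70956771]] [ 1133.28872711 -1021.41250135  1410.70452294]
```

View pics/sz1.png

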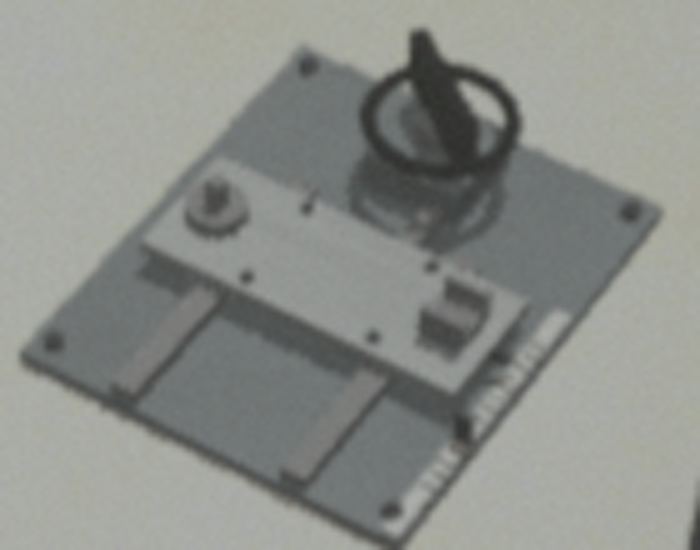

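```bash
python3 - <<'E'
from h import *
p=imaging.camera_params("wrist"); T=np.linalg.inv(p['T_tool_cam'])
K,d,_,_=cam("wrist")
P=[[x,y,z] for x in(-10,10) for y in(-57,-44,44,57) for z in (0,-10)]
for q in P: print(q,cv2.projectPoints(np.array([q],float),cv2.Rodrigues(T[:3,:3])[0],T[:3,3],K,d)[0].ravel().round(1))
c=cam("wrist");print(w2pix(c,[(577.4,259.2,62),(574.5,265,62)]))
im=cv2.imread("pics/w1.png")
cv2.imwrite("pics/w1f.png",cv2.resize(im[265:345,200:440],None,fx=3.3,fy=3.3,interpolation=cv2.INTER_CUBIC))
E
```

```text
[-10, -57, 0] [218.3 318.6]
[-10, -57, -10] [212.5 328.8]
[-10, -44, 0] [242.8 318.7]
[-10, -44, -10] [238.4 328.8]
[-10, 44, 0] [409.1 318.8]
[-10, 44, -10] [413.7 329. ]
[-10, 57, 0] [433.6 318.8]
[-10, 57, -10] [439.6 328.9]
[10, -57, 0] [214.7 284. ]
[10, -57, -10] [208.5 292.5]
[10, -44, 0] [240.1 284. ]
[10, -44, -10] [235.3 292.6]
[10, 44, 0] [412.  284.1]
[10, 44, -10] [417.  292.7]
[10, 57, 0] [437.3 284.1]
[10, 57, -10] [443.8 292.7]
[[326.6052464  221.8482172 ]
 [328.79292428 215.60155685]]
```

View pics/w1f.png

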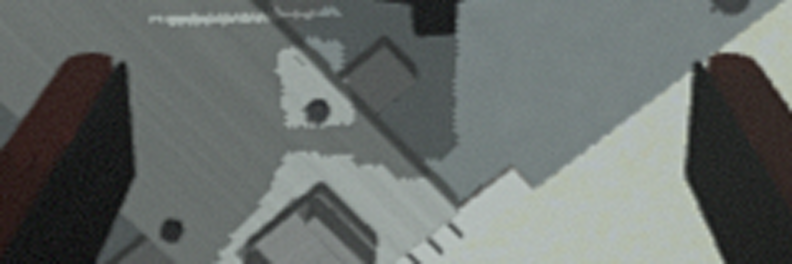

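{"op": "carry_out", "data": {
  "rows": [
    [[0,0,0],[0,0,0.12],0],
    [[0,0,0],[0,0,0.12],0],
    [[0,0,0],[0,0,0.12],0],
    [[0,0,0],[0,0,0.12],0],
    [[0,0,0],[0,0,0.12],0],
    [[0,0,0],[0,0,0.12],0],
    [[0,0,0],[0,0,0.12],0],
    [[0,0,0],[0,0,0.12],0],
    [[0,0,0],[0,0,0.12],0],
    [[0,0,0],[0,0,0.12],0],
    [[0,0,0],[0,0,0.12],0],
    [[0,0,0],[0,0,0.12],0]
  ]
}}

```text
t: 4.73
ee_pos: [578.4, 256.4, 222.6]
orientation: [-2.819, -1.387, 0.0]
ft_force: [0.3, -0.5, 0.2]
width: 87.8
```

{"op": "carry_out", "data": {
  "rows": [
    [[0,0,0],[0,0,0.12],0],
    [[0,0,0],[0,0,0.12],0],
    [[0,0,0],[0,0,0.12],0],
    [[0,0,0],[0,0,0.12],0],
    [[0,0,0],[0,0,0.12],0],
    [[0,0,0],[0,0,0.12],0],
    [[0,0,0],[0,0,0.12],0],
    [[0,0,0],[0,0,0.12],0],
    [[0,0,0],[0,0,0],0],
    [[0,0,0],[0,0,0],0],
    [[0,0,0],[0,0,0],0]
  ]
}}

```text
t: 5.65
ee_pos: [578.5, 256.4, 222.6]
orientation: [3.141, -0.053, -0.0]
ft_force: [-0.1, -0.5, 0.2]
width: 88.2
```

```bash
python3 - <<'E'
from h import *
im,c,o=snap("wrist","pics/w2.png")
M=R.from_rotvec(o['orientation']).as_matrix(); print(o['t'],o['ee_pos'],M.round(3),o['qpos'].round(3))
print(w2pix(c,[(577.4,259.2,62),(574.5,265,62)]))
np.save("w2.npy",np.r_[o['ee_pos'],o['orientation']])
E
```

```text
5.65 [578.46192243 256.38570045 222.5902222 ] [[ 0.999 -0.034 -0.   ]
 [-0.034 -0.999 -0.   ]
 [-0.     0.    -1.   ]] [0.398 0.435 1.612 0.    1.095 2.003]
[[320.34450344 223.71076811]
 [314.4541091  226.81757969]]
```

View pics/w2.png

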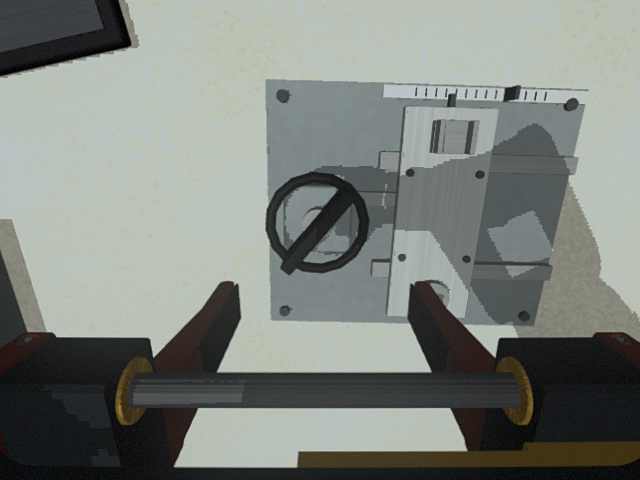

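```bash
cat > fit.py <<'E'
from h import *
from scipy.optimize import least_squares
p=imaging.camera_params("wrist")
def wc(pos,rv):
    return cam("wrist",{'ee_pos':np.array(pos),'orientation':np.array(rv)})
M1=np.array([[-.71,.704,-.001],[.704,.71,0],[0,-.001,-1]]);
c1=wc([578.3,256.33,222.34],R.from_matrix(M1).as_rotvec()); w2=np.load("w2.npy"); c2=wc(w2[:3],w2[3:])
o1={'rim':(328.5,215),'BL':(277,95),'BR':(97,273),'TL':(421,265)}
o2={'rim':(317.5,222.5),'TL':(283,96.5),'TR':(571,104),'BL':(285,311),'BR':(524,315.5)}
H={'rim':62,'BL':10,'BR':10,'TL':10,'TR':10}; ks=list(H)
def f(x):
    r=[]
    for c,o in((c1,o1),(c2,o2)):
        for k,v in o.items():
            P=np.r_[x[2+2*ks.index(k):4+2*ks.index(k)],H[k]]
            r+=list(w2pix(c,[P])[0]+x[:2]-v)
    return r
x0=np.r_[0,0,575,262,460,305,442,15,700,290,682,0]
s=least_squares(f,x0); print('off',s.x[:2]); print(dict(zip(ks,s.x[2:].reshape(-1,2).round(1)))); print(np.round(s.fun,1))
E
python3 fit.py
```

```text
off [0.85773945 1.11045284]
{'rim': array([577.4, 264. ]), 'BL': array([459.1, 307.4]), 'BR': array([441.7,  16. ]), 'TL': array([699.4, 293. ]), 'TR': array([682.2,   1.8])}
[ 0.7  2.7 -0.2 -0.7  0.1 -0.4 -0.6 -1.7 -1.2  2.5  0.6 -1.3  0.  -0.
  0.4 -0.9  0.3 -0.2]
```

The second wrist view puts the rim at (317,222), the pointer at (451,100) and the post at (513,93). Fitted jointly, the wheel is at about (577.4, 262.5). I'll rotate to the bar and go down.

{"op": "carry_out", "data": {
  "rows": [
    [[-0.0013,-0.006,0],[0,0,-0.122],0],
    [[0,0,0],[0,0,-0.122],0],
    [[0,0,0],[0,0,-0.122],0],
    [[0,0,0],[0,0,-0.122],0],
    [[0,0,0],[0,0,-0.122],0],
    [[0,0,0],[0,0,-0.122],0],
    [[0,0,0],[0,0,-0.122],0],
    [[0,0,0],[0,0,-0.122],0],
    [[0,0,0],[0,0,-0.122],0],
    [[0,0,0],[0,0,-0.122],0]
  ]
}}

```text
t: 6.53
ee_pos: [577.4, 262.5, 222.7]
orientation: [-2.6, -1.763, -0.0]
ft_force: [0.5, 0.2, -0.2]
width: 88.1
```

{"op": "carry_out", "data": {
  "rows": [
    [[0,0,0],[0,0,-0.122],0],
    [[0,0,0],[0,0,-0.122],0],
    [[0,0,0],[0,0,-0.122],0],
    [[0,0,0],[0,0,-0.122],0],
    [[0,0,0],[0,0,-0.122],0],
    [[0,0,0],[0,0,-0.122],0],
    [[0,0,0],[0,0,-0.122],0],
    [[0,0,0.02],[0,0,-0.122],0],
    [[0,0,0.02],[0,0,-0.122],0],
    [[0,0,0.02],[0,0,-0.122],0],
    [[0,0,0.01],[0,0,0],0],
    [[0,0,0],[0,0,0],0]
  ]
}}

```text
t: 7.53
ee_pos: [575.9, 261.8, 150.2]
orientation: [-1.136, -2.926, 0.005]
ft_force: [-0.6, 0.5, 0.4]
width: 87.5
```

```bash
python3 - <<'E'
from h import *
im,c,o=snap("wrist","pics/w3.png")
M=R.from_rotvec(o['orientation']).as_matrix(); print(o['t'],o['ee_pos'],M.round(3),o['qpos'].round(3))
np.save("w3.npy",np.r_[o['ee_pos'],o['orientation']])
print(w2pix(c,[(577.4,262.5,62),(577.4,262.5,95)]))
E
```

```text
7.5333 [575.92239932 261.79962259 150.18345407] [[-0.738  0.675 -0.004]
 [ 0.675  0.738 -0.002]
 [ 0.002 -0.004 -1.   ]] [ 0.408  0.521  1.658  0.     0.967 -0.422]
[[327.80569093 249.24588226]
 [328.1012348  264.78132204]]
```

View pics/w3.png

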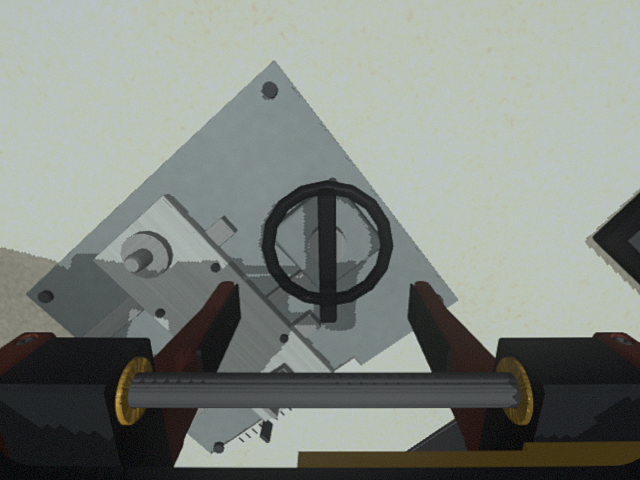

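```bash
cat > fit2.py <<'E'
from fit import *
w3=np.load("w3.npy")
views=[(np.r_[578.3,256.33,222.34,R.from_matrix(M1).as_rotvec()],o1),(w2,o2),(w3,{'rim':(327.5,242),'BL':(270,89.5),'BR':(45,297)})]
K,d,_,_=cam("wrist"); T0=p['T_tool_cam']
def f(x):
    dT=np.eye(4);dT[:3,:3]=R.from_rotvec(x[:3]).as_matrix();dT[:3,3]=x[3:6]
    Tc=dT@T0; Tc[:3,:3]=dT[:3,:3]@T0[:3,:3]; Tc[:3,3]=T0[:3,3]+x[3:6]
    r=[]
    def pr(P,W):
        Tw=np.linalg.inv(W@Tc); return cv2.projectPoints(np.array([P],float),cv2.Rodrigues(Tw[:3,:3])[0],Tw[:3,3],K,d)[0].ravel()
    for w,o in views:
        W=np.eye(4);W[:3,:3]=R.from_rotvec(w[3:]).as_matrix();W[:3,3]=w[:3]
        for k,v in o.items():
            r+=list(pr(np.r_[x[6+2*ks.index(k):8+2*ks.index(k)],H[k]],W)-v)
    for P,v in (([10,-44,0],(238,281.7)),([10,44,0],(410.6,281.7))): r+=list(pr(P,np.eye(4))-v)
    return np.r_[r,x[:3]/0.01,x[3:6]/2]
s=least_squares(f,np.r_[0,0,0,0,0,0,x0[2:]]); print('cam',s.x[:6].round(3)); print(dict(zip(ks,s.x[6:].reshape(-1,2).round(1)))); print(np.round(s.fun,1))
E
python3 fit2.py
```

```text
off [-0.91494681 -0.69864188]
{'rim': array([577.3, 264. ]), 'BL': array([458.7, 307.4]), 'BR': array([441.6,  15.6]), 'TL': array([699.7, 293.1]), 'TR': array([682.4,   1.7])}
[ 0.9  2.8 -0.3 -0.6  0.  -0.5 -0.6 -1.8 -1.2  2.7  0.6 -1.3 -0.  -0.
  0.3 -1.   0.3 -0.3]
cam [-2.000e-03  4.000e-03 -0.000e+00 -2.391e+00  4.310e-01 -2.300e-01]
{'rim': array([576.1, 264.8]), 'BL': array([459.3, 307.6]), 'BR': array([442.2,  15.5]), 'TL': array([699.6, 293.1]), 'TR': array([682.4,   1.3])}
[ 0.4  1.   0.1 -0.5 -0.1  0.2 -0.6 -1.7 -2.   3.7  0.5 -1.3  0.   0.
  0.  -1.   0.8 -0.5  0.3  2.5 -0.5 -0.   0.3 -1.   0.3 -0.6  0.2 -0.5
 -0.2  0.4 -0.  -1.2  0.2 -0.1]
```

{"op": "carry_out", "data": {
  "rows": [
    [[0.0013,0.0008,0.015],[0,0,0],0],
    [[0,0,0.015],[0,0,0],0],
    [[0,0,0.015],[0,0,0],0],
    [[0,0,0.015],[0,0,0],0],
    [[0,0,0.012],[0,0,0],0],
    [[0,0,0.008],[0,0,0],0],
    [[0,0,0],[0,0,0],0],
    [[0,0,0],[0,0,0],0]
  ]
}}

```text
t: 8.25
ee_pos: [577.3, 264.0, 73.0]
orientation: [1.134, 2.93, 0.0]
ft_force: [0.3, -0.4, 0.6]
width: 87.8
```

{"op": "carry_out", "data": {
  "rows": [
    [[0,0,0],[0,0,0],1],
    [[0,0,0],[0,0,0],1],
    [[0,0,0],[0,0,0],1],
    [[0,0,0],[0,0,0],1],
    [[0,0,0],[0,0,0],1],
    [[0,0,0],[0,0,0],1],
    [[0,0,0],[0,0,0],1],
    [[0,0,0],[0,0,0],1]
  ]
}}

```text
t: 8.92
ee_pos: [577.0, 263.9, 72.7]
orientation: [1.133, 2.93, 0.0]
ft_force: [-0.1, 0.4, 0.4]
width: 38.3
```

```bash
python3 - <<'E'
from h import *
im,c,o=snap("wrist","pics/w4.png")
M=R.from_rotvec(o['orientation']).as_matrix(); print(o,M.round(3), M.T@o['ft_force'])
E
```

```text
{'t': 8.9167, 'qpos': array([ 4.10244049e-01,  6.27555960e-01,  1.68867180e+00,  1.22858227e-07,
        8.25327915e-01, -4.22733818e-01]), 'qvel': array([-0.00019442,  0.00200192, -0.00026138, -0.00046288, -0.00050191,
        0.00129332]), 'joint_torque': array([ 5.13005380e-04, -5.98535264e+01, -2.11260939e+01,  4.44968347e-02,
        4.41022706e-02,  4.32910647e-04]), 'ee_pos': array([576.99589576, 263.92465187,  72.71681312]), 'orientation': array([1.13284351e+00, 2.93020564e+00, 4.09131828e-05]), 'ft_force': array([-0.05915198,  0.43121857,  0.36701279]), 'moment': array([ 0.05919392, -0.12380748, -0.00701888]), 'width': 38.289041069716056} [[-0.74   0.673  0.   ]
 [ 0.673  0.74   0.   ]
 [-0.     0.    -1.   ]] [ 0.33383335  0.27929719 -0.36700839]
```

View pics/w4.png

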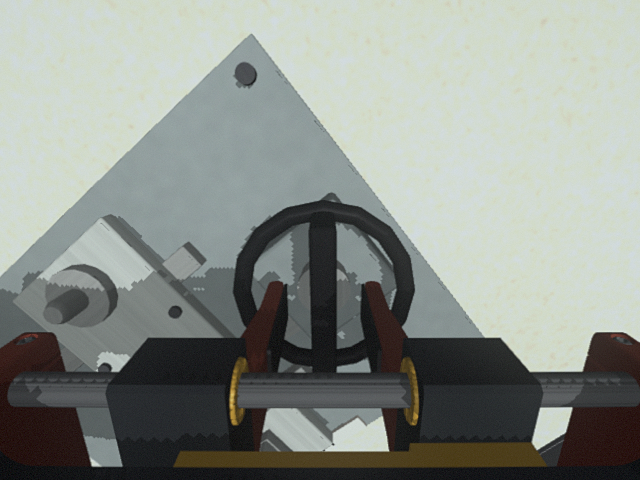

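The fingers are centred on the bar, with the finger midpoint at u of about 325 and the bar at about 324. I'll close fully.

{"op": "carry_out", "data": {
  "rows": [
    [[0.0015,0,0.003],[0,0,0],1],
    [[0,0,0],[0,0,0],1],
    [[0,0,0],[0,0,0],1],
    [[0,0,0],[0,0,0],1],
    [[0,0,0],[0,0,0],1],
    [[0,0,0],[0,0,0],1],
    [[0,0,0],[0,0,0],1]
  ]
}}

```text
t: 9.55
ee_pos: [575.7, 264.9, 69.4]
orientation: [-1.133, -2.93, 0.0]
ft_force: [-0.5, 1.5, -3.0]
width: 11.9
```

```bash
cat > st.py <<'E'
from h import *
o=readout.get_obs();M=R.from_rotvec(o['orientation']).as_matrix()
print(o['t'],'pos',o['ee_pos'].round(2),'th',np.arctan2(M[1,0],M[0,0]).round(4),'F_tool',(M.T@o['ft_force']).round(2),'Mw',o['moment'].round(3),'w',round(o['width'],2),'q',o['qpos'].round(3),'z',M[:,2].round(4))
E
python3 st.py
```

```text
9.55 pos [575.65 264.89  69.4 ] th 2.4037 F_tool [1.39 0.76 3.01] Mw [ 0.107 -0.096 -0.049] w 11.86 q [ 0.412  0.632  1.691  0.     0.819 -0.421] z [-5.e-04 -1.e-04 -1.e+00]
```

Gripped at 11.9 mm with hardly any side force. Now I'll turn it clockwise, which is + about tool z.

{"op": "carry_out", "data": {
  "rows": [
    [[0,0,0],[0,0,0.04],1],
    [[0,0,0],[0,0,0.06],1],
    [[0,0,0],[0,0,0.06],1],
    [[0,0,0],[0,0,0.06],1],
    [[0,0,0],[0,0,0.06],1],
    [[0,0,0],[0,0,0.06],1],
    [[0,0,0],[0,0,0.04],1],
    [[0,0,0],[0,0,0],1]
  ]
}}

```text
t: 10.22
ee_pos: [576.3, 265.4, 69.4]
orientation: [1.667, 2.662, 0.002]
ft_force: [3.2, 3.1, -7.2]
width: 11.8
```

```bash
python3 st.py
```

```text
10.2167 pos [576.34 265.41  69.45] th 2.0224 F_tool [1.41 4.22 7.18] Mw [ 0.49  -0.541 -0.034] w 11.81 q [ 0.413  0.632  1.69   0.     0.818 -0.039] z [ 1.e-03  8.e-04 -1.e+00]
```

{"op": "carry_out", "data": {
  "rows": [
    [[0,0.0005,0],[0,0,0.06],1],
    [[0,0,0],[0,0,0.08],1],
    [[0,0,0],[0,0,0.08],1],
    [[0,0,0],[0,0,0.08],1],
    [[0,0,0],[0,0,0.08],1],
    [[0,0,0],[0,0,0.08],1],
    [[0,0,0],[0,0,0.08],1],
    [[0,0,0],[0,0,0.08],1],
    [[0,0,0],[0,0,0.08],1],
    [[0,0,0],[0,0,0.08],1],
    [[0,0,0],[0,0,0.04],1],
    [[0,0,0],[0,0,0],1]
  ]
}}

```text
t: 11.22
ee_pos: [578.2, 265.5, 69.4]
orientation: [2.589, 1.777, 0.005]
ft_force: [7.8, 2.1, -11.2]
width: 11.9
```

```bash
python3 st.py
```

```text
11.2167 pos [578.17 265.48  69.43] th 1.2031 F_tool [ 4.75  6.51 11.22] Mw [ 0.275 -1.127 -0.085] w 11.88 q [ 4.120e-01  6.330e-01  1.688e+00 -1.000e-03  8.170e-01  7.800e-01] z [ 0.0035  0.001  -1.    ]
```

{"op": "carry_out", "data": {
  "rows": [
    [[0.0005,0.0014,0.0005],[0,0,0.06],1],
    [[0,0,0],[0,0,0.08],1],
    [[0,0,0],[0,0,0.08],1],
    [[0,0,0],[0,0,0.08],1],
    [[0,0,0],[0,0,0.08],1],
    [[0,0,0],[0,0,0.08],1],
    [[0,0,0],[0,0,0.08],1],
    [[0,0,0],[0,0,0.06],1],
    [[0,0,0],[0,0,0],1]
  ]
}}

```text
t: 11.97
ee_pos: [579.3, 264.7, 69.4]
orientation: [2.999, 0.931, 0.004]
ft_force: [5.5, -2.1, -3.9]
width: 12.0
```

```bash
python3 st.py; python3 - <<'E'
from h import *
im,c,o=snap("top","pics/t2.png")
cv2.imwrite("pics/t2z.png",cv2.resize(im[180:300,140:300],None,fx=5,fy=5,interpolation=cv2.INTER_CUBIC))
E
```

```text
11.9667 pos [579.25 264.66  69.39] th 0.6022 F_tool [3.32 4.79 3.93] Mw [-0.33  -0.794 -0.145] w 11.99 q [ 0.41   0.634  1.685 -0.002  0.82   1.38 ] z [ 2.5e-03 -2.0e-04 -1.0e+00]
```

View pics/t2z.png

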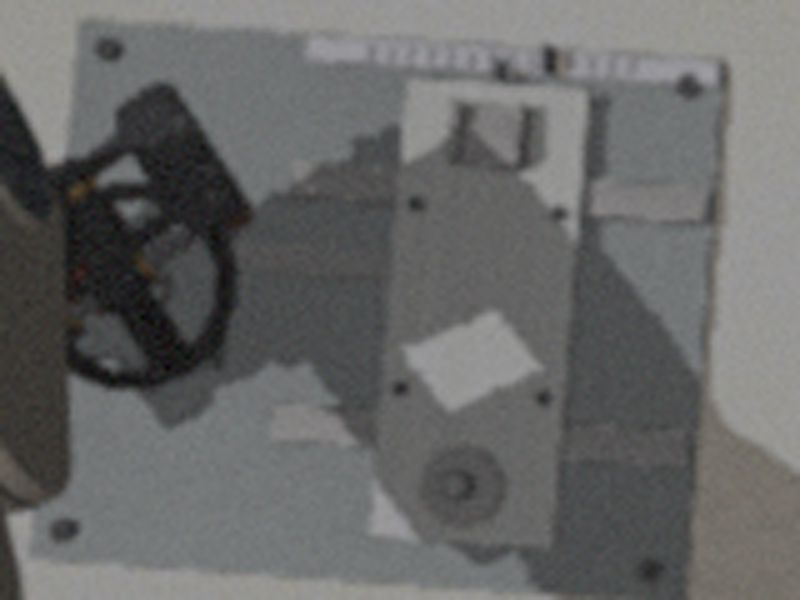

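The pointer went from u=435 to about 508 in the zoom, with the post at 552, so it is moving the right way. I'll let go, lift, turn back half a turn and regrip to keep clear of the last joint's limit.

{"op": "carry_out", "data": {
  "rows": [
    [[0,0,0],[0,0,0],0.5],
    [[0,0,0],[0,0,0],0.5],
    [[0,0,0],[0,0,0],0.5],
    [[0,0,0],[0,0,0],0.5],
    [[0,0,-0.01],[0,0,0],0.5],
    [[0,0,-0.02],[0,0,0],0.5],
    [[0,0,-0.02],[0,0,-0.12],0.5],
    [[0,0,0],[0,0,-0.12],0.5],
    [[0,0,0],[0,0,-0.12],0.5],
    [[0,0,0],[0,0,-0.12],0.5],
    [[0,0,0],[0,0,-0.12],0.5],
    [[0,0,0],[0,0,-0.12],0.5]
  ]
}}

```text
t: 13.02
ee_pos: [577.9, 265.3, 120.2]
orientation: [2.472, 1.939, 0.001]
ft_force: [-0.9, -0.3, -0.2]
width: 43.9
```

{"op": "carry_out", "data": {
  "rows": [
    [[0,0,0],[0,0,-0.12],0.5],
    [[0,0,0],[0,0,-0.12],0.5],
    [[0,0,0],[0,0,-0.12],0.5],
    [[0,0,0],[0,0,-0.12],0.5],
    [[0,0,0],[0,0,-0.12],0.5],
    [[0,0,0],[0,0,-0.12],0.5],
    [[0,0,0],[0,0,-0.12],0.5],
    [[0,0,0],[0,0,-0.12],0.5],
    [[0,0,0],[0,0,-0.12],0.5],
    [[0,0,0],[0,0,-0.12],0.5],
    [[0,0,0],[0,0,-0.12],0.5],
    [[0,0,0],[0,0,-0.12],0.5]
  ]
}}

```text
t: 14.02
ee_pos: [577.9, 265.2, 120.1]
orientation: [0.58, 3.087, 0.0]
ft_force: [-0.4, -0.2, -0.0]
width: 43.6
```

{"op": "carry_out", "data": {
  "rows": [
    [[0,0,0],[0,0,-0.12],0.5],
    [[0,0,0],[0,0,-0.12],0.5],
    [[0,0,0],[0,0,-0.12],0.5],
    [[0,0,0],[0,0,-0.12],0.5],
    [[0,0,0],[0,0,-0.12],0.5],
    [[0,0,0],[0,0,-0.12],0.5],
    [[0,0,0],[0,0,-0.12],0.5],
    [[0,0,0],[0,0,-0.12],0.5],
    [[0,0,0],[0,0,-0.02],0.5],
    [[0,0,0],[0,0,0],0.5],
    [[0,0,0],[0,0,0],0.5]
  ]
}}

```text
t: 14.93
ee_pos: [577.9, 265.2, 119.6]
orientation: [-0.927, 3.001, 0.0]
ft_force: [-0.2, -0.6, 0.6]
width: 43.6
```

```bash
python3 st.py; python3 - <<'E'
from h import *
im,c,o=snap("wrist","pics/w5.png")
print(w2pix(c,[(579,264.5,62),(579,264.5,95)]))
E
```

```text
14.9333 pos [577.87 265.19 119.62] th -2.5425 F_tool [ 0.54 -0.38 -0.56] Mw [ 0.114 -0.141  0.026] w 43.55 q [ 0.411  0.563  1.669  0.     0.908 -1.758] z [ 3.e-04  2.e-04 -1.e+00]
[[321.53674809 264.15602356]
 [321.17986709 284.29591813]]
```

View pics/w5.png

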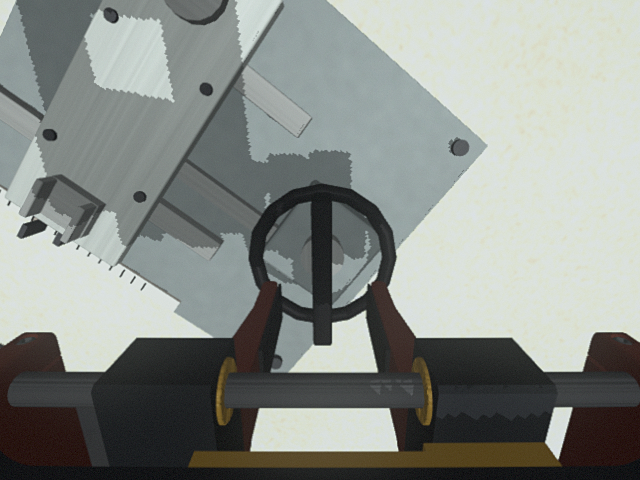

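The bar stands upright in the image at u=321 and the finger midpoint is at 324. I'll make that small correction, go down and regrip.

{"op": "carry_out", "data": {
  "rows": [
    [[-0.0006,-0.0013,0.012],[0,0,0],0.5],
    [[0,0,0.014],[0,0,0],0.5],
    [[0,0,0.014],[0,0,0],0.5],
    [[0,0,0.01],[0,0,0],0.5],
    [[0,0,0],[0,0,0],0.5],
    [[0,0,0],[0,0,0],1],
    [[0,0,0],[0,0,0],1],
    [[0,0,0],[0,0,0],1],
    [[0,0,0],[0,0,0],1],
    [[0,0,0],[0,0,0],1],
    [[0,0,0],[0,0,0],1],
    [[0,0,0],[0,0,0],1]
  ]
}}

```text
t: 15.98
ee_pos: [579.3, 264.7, 69.8]
orientation: [-0.931, 2.999, 0.0]
ft_force: [-0.9, 1.0, 3.0]
width: 12.1
```

```bash
python3 st.py
```

```text
15.9833 pos [579.31 264.66  69.78] th -2.5394 F_tool [ 0.19  1.29 -2.98] Mw [0.307 0.031 0.   ] w 12.12 q [ 0.41   0.634  1.684  0.     0.822 -1.763] z [ 8.e-04  5.e-04 -1.e+00]
```

{"op": "carry_out", "data": {
  "rows": [
    [[0,0,0],[0,0,0.06],1],
    [[0,0,0],[0,0,0.08],1],
    [[0,0,0],[0,0,0.08],1],
    [[0,0,0],[0,0,0.08],1],
    [[0,0,0],[0,0,0.08],1],
    [[0,0,0],[0,0,0.08],1],
    [[0,0,0],[0,0,0.08],1],
    [[0,0,0],[0,0,0.08],1],
    [[0,0,0],[0,0,0.08],1],
    [[0,0,0],[0,0,0.08],1],
    [[0,0,0],[0,0,0.06],1],
    [[0,0,0],[0,0,0.04],1]
  ]
}}

```text
t: 16.98
ee_pos: [579.6, 262.8, 69.8]
orientation: [0.439, 3.11, -0.003]
ft_force: [0.8, -8.5, 4.9]
width: 11.9
```

```bash
python3 st.py
```

```text
16.9833 pos [579.62 262.76  69.78] th 2.8613 F_tool [-3.14 -7.97 -4.86] Mw [-1.281 -0.298  0.039] w 11.87 q [ 0.408  0.634  1.685 -0.003  0.823 -0.88 ] z [ 8.0e-04 -2.1e-03 -1.0e+00]
```

```bash
python3 - <<'E'
from h import *
im,c,o=snap("top","pics/t3.png")
im2,c2,o=snap("scene","pics/s3.png")
a=cv2.resize(im[180:205,215:270],None,fx=12,fy=12,interpolation=cv2.INTER_CUBIC)
b=cv2.resize(im2[185:245,345:400],None,fx=9,fy=9,interpolation=cv2.INTER_CUBIC)[:300,:]
b=cv2.resize(im2[195:240,350:405],None,fx=6.6,fy=6.6,interpolation=cv2.INTER_CUBIC)
w=max(a.shape[1],b.shape[1]); 
a=cv2.copyMakeBorder(a,0,0,0,w-a.shape[1],0); b=cv2.copyMakeBorder(b,0,0,0,w-b.shape[1],0)
cv2.imwrite("pics/p3.png",np.vstack([a,b])[:600])
E
```

```text
(no output)
```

View pics/p3.png

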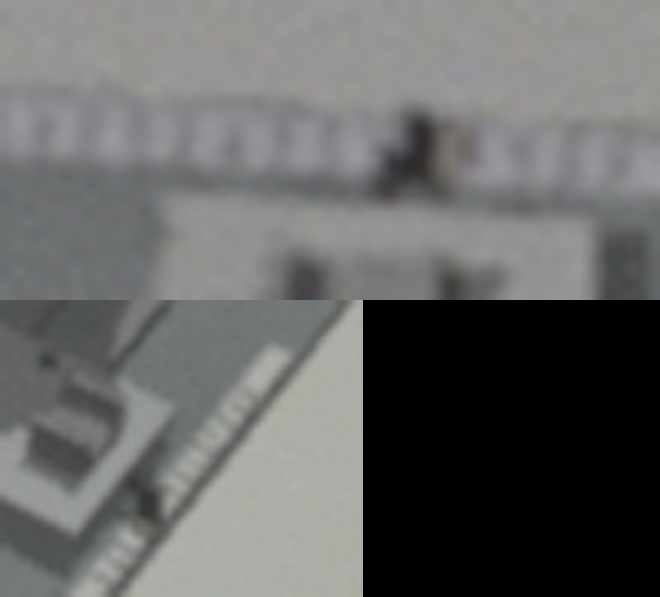

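```bash
python3 - <<'E'
import cv2
im=cv2.imread("pics/w2.png")
cv2.imwrite("pics/w2z.png",cv2.resize(im[80:130,430:530],None,fx=8,fy=8,interpolation=cv2.INTER_CUBIC))
E
```

```text
(no output)
```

View pics/w2z.png

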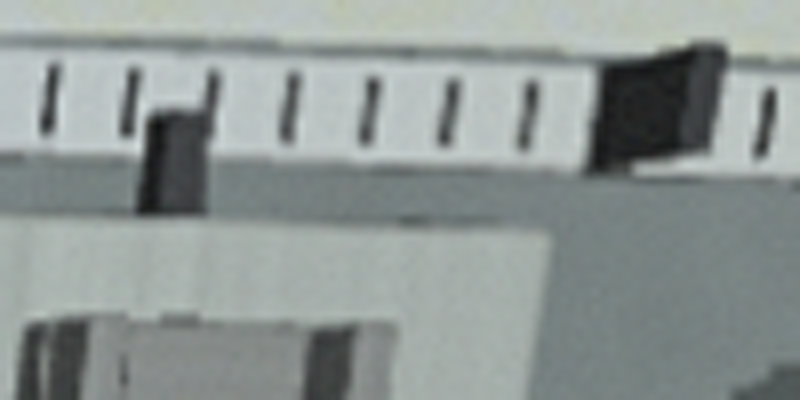

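```bash
python3 - <<'E'
from h import *
w=np.load("w2.npy"); c=cam("wrist",{'ee_pos':w[:3],'orientation':w[3:]})
f=lambda x,y:(430+(x+.5)/8-.5,80+(y+.5)/8-.5)
ya=np.array([.0595,.998,0])
for n,p,zs in(('postbase',f(612,125),(10,11,12)),('posttop',f(706,98),(26,36,38)),('ptr',f(182,112),(20,25,30,36,40,44)),('t1',f(47,100),(11,)),('t2',f(530,117),(11,)),('carr edge',f(550,235),(44,40,36))):
  for z in zs:
    P=pix2w(c,[p],z)[0]; print(n,z,P.round(1),'ys',round(P@ya,2))
E
```

```text
postbase 10 [693.8  69.7  10. ] ys 110.83
postbase 11 [693.7  70.2  11. ] ys 111.32
postbase 12 [693.6  70.7  12. ] ys 111.81
posttop 26 [695.2  66.6  26. ] ys 107.79
posttop 36 [694.2  71.8  36. ] ys 112.96
posttop 38 [694.   72.8  38. ] ys 113.99
ptr 20 [696.  127.6  20. ] ys 168.72
ptr 25 [695.5 129.3  25. ] ys 170.43
ptr 30 [695.1 131.   30. ] ys 172.13
ptr 36 [694.5 133.1  36. ] ys 174.18
ptr 40 [694.1 134.5  40. ] ys 175.54
ptr 44 [693.8 135.9  44. ] ys 176.9
t1 11 [698.7 141.5  11. ] ys 182.75
t2 11 [695.   80.6  11. ] ys 121.82
carr edge 44 [679.3  92.2  44. ] ys 132.46
carr edge 40 [679.5  90.3  40. ] ys 130.57
carr edge 36 [679.7  88.4  36. ] ys 128.69
```

{"op": "carry_out", "data": {
  "rows": [
    [[0,-0.0015,0],[0,0,0.03],1],
    [[0,0,0],[0,0,0.05],1],
    [[0,0,0],[0,0,0.05],1],
    [[0,0,0],[0,0,0.05],1],
    [[0,0,0],[0,0,0.04],1],
    [[0,0,0],[0,0,0.02],1],
    [[0,0,0],[0,0,0],1],
    [[0,0,0],[0,0,0],1]
  ]
}}

```text
t: 17.75
ee_pos: [579.4, 262.2, 69.8]
orientation: [0.803, 3.036, -0.001]
ft_force: [2.0, -5.0, 4.6]
width: 12.1
```

```bash
python3 st.py
```

```text
17.75 pos [579.39 262.21  69.77] th 2.6241 F_tool [-4.17 -3.35 -4.6 ] Mw [-0.86  -0.394 -0.014] w 12.1 q [ 0.407  0.633  1.687 -0.002  0.821 -0.645] z [ 1.3e-03 -7.0e-04 -1.0e+00]
```

Judged by its angle, the bar is at about 3.60 rad. I'll let go and look straight down on the pointer and post to check.

{"op": "carry_out", "data": {
  "rows": [
    [[0,0,0],[0,0,0],0.4],
    [[0,0,0],[0,0,0],0.4],
    [[0,0,0],[0,0,0],0.4],
    [[0,0,0],[0,0,0],0.4],
    [[0,0,-0.015],[0,0,0],0.4],
    [[0,0,-0.03],[0,0,0],0.4],
    [[0,0,-0.03],[0,0,0],0],
    [[0,0,-0.025],[0,0,0],0],
    [[-0.0214,-0.0237,0],[0,0,0],0],
    [[-0.0214,-0.0237,0],[0,0,0],0],
    [[-0.0214,-0.0237,0],[0,0,0],0],
    [[-0.0214,-0.0237,0],[0,0,0],0]
  ]
}}

```text
t: 18.75
ee_pos: [606.1, 137.4, 169.4]
orientation: [0.802, 3.037, 0.001]
ft_force: [1.2, -0.1, 0.6]
width: 86.9
```

{"op": "carry_out", "data": {
  "rows": [
    [[-0.0214,-0.0237,0],[0,0,0.122],0],
    [[-0.024,-0.0209,0],[0,0,0.122],0],
    [[0,0,0],[0,0,0.122],0],
    [[0,0,0],[0,0,0.122],0],
    [[0,0,0],[0,0,0.122],0],
    [[0,0,0],[0,0,0.122],0],
    [[0,0,0],[0,0,0.122],0],
    [[0,0,0],[0,0,0.122],0],
    [[0,0,0],[0,0,0.122],0],
    [[0,0,0],[0,0,0.122],0],
    [[0,0,0],[0,0,0.122],0],
    [[0,0,0],[0,0,0.122],0]
  ]
}}

```text
t: 19.75
ee_pos: [619.6, 76.2, 169.0]
orientation: [-2.633, -1.714, 0.0]
ft_force: [-0.4, 0.4, 0.5]
width: 88.0
```

{"op": "carry_out", "data": {
  "rows": [
    [[0,0,0],[0,0,0.122],0],
    [[0,0,0],[0,0,0.122],0],
    [[0,0,0],[0,0,0.122],0],
    [[0,0,0],[0,0,0.122],0],
    [[0,0,0],[0,0,0.122],0],
    [[0,0,0],[0,0,0.122],0],
    [[0,0,0],[0,0,0.122],0],
    [[0,0,0],[0,0,0.122],0],
    [[0,0,0],[0,0,0.122],0],
    [[0,0,0],[0,0,0.122],0],
    [[0,0,0],[0,0,0],0],
    [[0,0,0],[0,0,0],0]
  ]
}}

```text
t: 20.75
ee_pos: [619.6, 76.1, 169.0]
orientation: [-3.14, 0.088, 0.001]
ft_force: [1.6, -0.9, -0.2]
width: 87.6
```

```bash
python3 st.py; python3 - <<'E'
from h import *
im,c,o=snap("wrist","pics/w6.png")
np.save("w6.npy",np.r_[o['ee_pos'],o['orientation']])
E
```

```text
20.75 pos [619.61  76.06 169.02] th -0.0563 F_tool [1.62 0.83 0.2 ] Mw [0.036 0.016 0.043] w 87.55 q [0.103 0.485 1.67  0.    0.987 1.73 ] z [-3.e-04  1.e-04 -1.e+00]
```

View pics/w6.png

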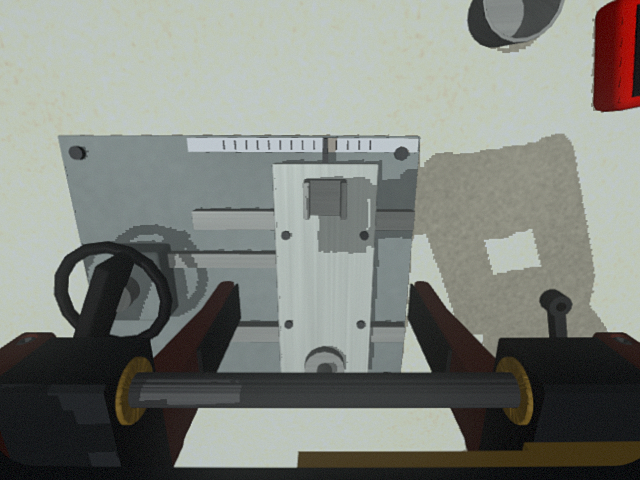

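```bash
python3 - <<'E'
import cv2
im=cv2.imread("pics/w6.png")
cv2.imwrite("pics/w6z.png",cv2.resize(im[130:220,270:390],None,fx=6.5,fy=6.5,interpolation=cv2.INTER_CUBIC))
E
```

```text
(no output)
```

View pics/w6z.png

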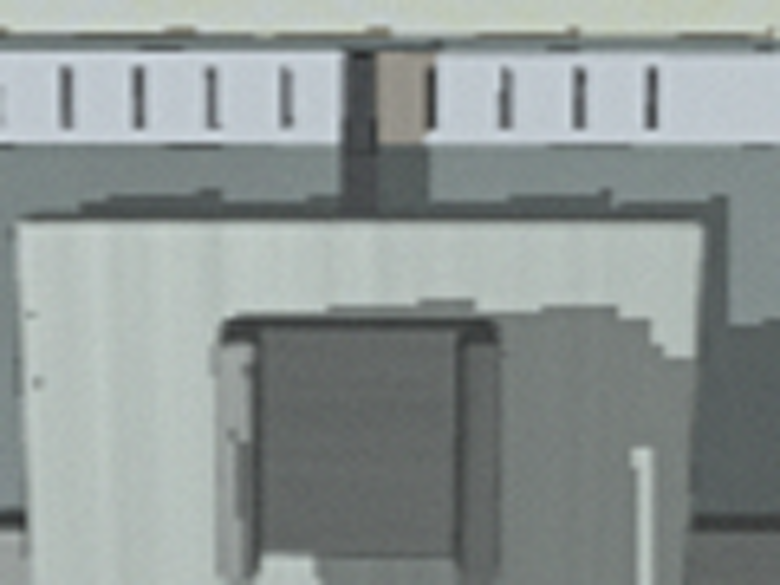

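The pointer and post line up in the image, both at zoom x of about 360, within 0.3 mm. The slide is set and the wheel released. Next I'll work out the nest's position, using the wheel axis found from the grip forces at about (577.3, 263.4) as the anchor.

```bash
python3 - <<'E'
import cv2
im=cv2.imread("pics/w6.png")
cv2.imwrite("pics/w6y.png",cv2.resize(im[335:385,270:390],None,fx=6.5,fy=6.5,interpolation=cv2.INTER_CUBIC))
E
cat > fit3.py <<'E'
from h import *
from scipy.optimize import least_squares
p=imaging.camera_params("wrist"); K,d,_,_=cam("wrist"); T0=p['T_tool_cam']
M1=np.array([[-.71,.704,-.001],[.704,.71,0],[0,-.001,-1]])
g=lambda x,y:(270+(x+.5)/6.5-.5,130+(y+.5)/6.5-.5)
views=[(np.r_[578.3,256.33,222.34,R.from_matrix(M1).as_rotvec()],{'rim':(328.5,215),'BL':(277,95),'BR':(97,273),'TL':(421,265)}),
(np.load("w2.npy"),{'rim':(317.5,222.5),'TL':(283,96.5),'TR':(571,104),'BL':(285,311),'BR':(524,315.5)}),
(np.load("w3.npy"),{'rim':(327.5,242),'BL':(270,89.5),'BR':(45,297)}),
(np.load("w6.npy"),{'TL':(78,152.5),'TR':(401,153.5),'post':g(360,95),'rest':g(359,450)})]
H={'rim':62,'BL':10,'BR':10,'TL':10,'TR':10,'post':34,'rest':58}; ks=list(H)
def cm(x,w):
    dT=R.from_rotvec(x[:3]).as_matrix(); Tc=np.eye(4);Tc[:3,:3]=dT@T0[:3,:3];Tc[:3,3]=T0[:3,3]+x[3:6]
    W=np.eye(4);W[:3,:3]=R.from_rotvec(w[3:]).as_matrix();W[:3,3]=w[:3]
    Tw=np.linalg.inv(W@Tc); return K,d,Tw[:3,:3],Tw[:3,3]
def f(x):
    r=[]
    for w,o in views:
        c=cm(x,w)
        for k,v in o.items(): r+=list(w2pix(c,[np.r_[x[6+2*ks.index(k):8+2*ks.index(k)],H[k]]])[0]-v)
    c=cm(x,np.r_[0,0,0,0,0,0])
    for P,v in (([10,-44,0],(238,281.7)),([10,44,0],(410.6,281.7))): r+=list(w2pix(c,[P])[0]-v)
    return np.r_[r,x[:3]/0.01,x[3:6]/2,(x[6:8]-[577.3,263.4])/.3]
x0=np.r_[0,0,0,0,0,0,577,263,460,305,442,15,700,290,682,0,690,70,650,75]
s=least_squares(f,x0)
camx=s.x[:6]
if __name__=="__main__":
    print('cam',s.x[:6].round(3)); print(dict(zip(ks,s.x[6:].reshape(-1,2).round(1)))); print(np.round(s.fun,1))
E
python3 fit3.py
```

```text
cam [-0.     0.006  0.003 -1.621 -0.57   1.009]
{'rim': array([577. , 263.7]), 'BL': array([460. , 307.7]), 'BR': array([442.1,  16.8]), 'TL': array([699.1, 293.1]), 'TR': array([680.7,   2.5]), 'post': array([693.,  71.]), 'rest': array([651.8,  73.6])}
[ 0.2  2.2  0.1 -0.5 -0.1  0.1 -0.4 -2.2 -1.1  2.5  0.  -1.3 -0.8  0.3
  0.  -1.2  0.7 -0.7 -0.   4.  -0.6 -0.1  0.2 -1.   0.9 -0.4  0.7 -0.4
 -0.  -0.   0.   0.  -0.6 -0.5  0.7 -1.  -0.   0.6  0.3 -0.8 -0.3  0.5
 -0.9  1.1]
```

View pics/w6y.png

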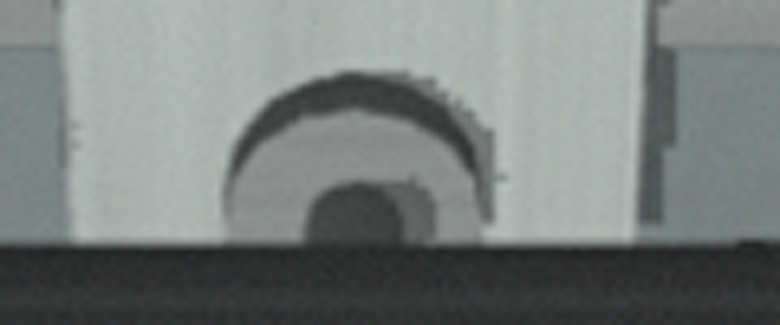

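{"op": "carry_out", "data": {
  "rows": [
    [[-0.005,0.0366,0],[0,0,0],0],
    [[-0.005,0.0366,0],[0,0,0],0],
    [[-0.005,0.0366,0],[0,0,0],0],
    [[-0.005,0.0366,0],[0,0,0],0],
    [[-0.005,0.0366,0],[0,0,0],0],
    [[-0.005,0.0366,0],[0,0,0],0],
    [[-0.005,0.0366,0],[0,0,0],0],
    [[-0.005,0.0366,0],[0,0,0],0],
    [[-0.005,0.0366,0],[0,0,0],0],
    [[-0.005,0.0366,0],[0,0,0],0],
    [[-0.005,0.0366,0],[0,0,0],0],
    [[-0.005,0.0366,0],[0,0,0],0]
  ]
}}

```text
t: 21.8
ee_pos: [532.8, -360.6, 169.2]
orientation: [-3.14, 0.089, -0.0]
ft_force: [0.9, -0.6, -0.2]
width: 87.9
```

{"op": "carry_out", "data": {
  "rows": [
    [[0,0,0],[0,0,0.023],0],
    [[0,0,0],[0,0,0],0],
    [[0,0,0],[0,0,0],0]
  ]
}}

```text
t: 22.05
ee_pos: [533.2, -358.3, 168.9]
orientation: [-3.138, 0.128, 0.001]
ft_force: [-0.1, -0.2, 1.3]
width: 87.7
```

```bash
python3 st.py; python3 - <<'E'
from h import *
im,c,o=snap("wrist","pics/w7.png")
np.save("w7.npy",np.r_[o['ee_pos'],o['orientation']])
E
```

```text
22.05 pos [ 533.18 -358.35  168.87] th -0.0818 F_tool [-0.07  0.17 -1.28] Mw [ 0.027 -0.003  0.022] w 87.67 q [-0.61   0.51   1.627  0.     1.006  1.042] z [-5.e-04  8.e-04 -1.e+00]
```

View pics/w7.png

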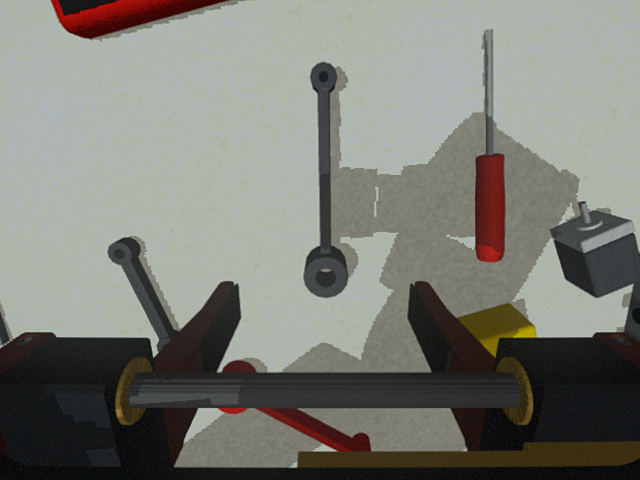

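The wrist view shows the dark lever almost vertical: the hub's top bore is at (325,277) and the small end's top at (323.5,75). It is well aligned with the tool.

```bash
python3 - <<'E'
from fit3 import *
im=cv2.imread("pics/w7.png")
cv2.imwrite("pics/w7z.png",cv2.resize(im[235:305,280:370],None,fx=8,fy=8,interpolation=cv2.INTER_CUBIC))
w=np.load("w7.npy")
for x in (camx,np.zeros(6)):
    c=cm(x,w); h=pix2w(c,[(325,277)],38)[0]; e=pix2w(c,[(323.3,75)],30)[0]
    v=(e-h)[:2]; print(h.round(1),e.round(1),np.hypot(*v).round(1),np.arctan2(v[1],v[0]).round(4),'bal',(h[:2]+45*v/np.hypot(*v)).round(1))
E
```

```text
[ 490.1 -355.5   38. ] [ 659.1 -368.3   30. ] 169.4 -0.0755 bal [ 535.  -358.9]
[ 489.2 -356.3   38. ] [ 659.  -368.7   30. ] 170.3 -0.0727 bal [ 534.1 -359.6]
```

View pics/w7z.png

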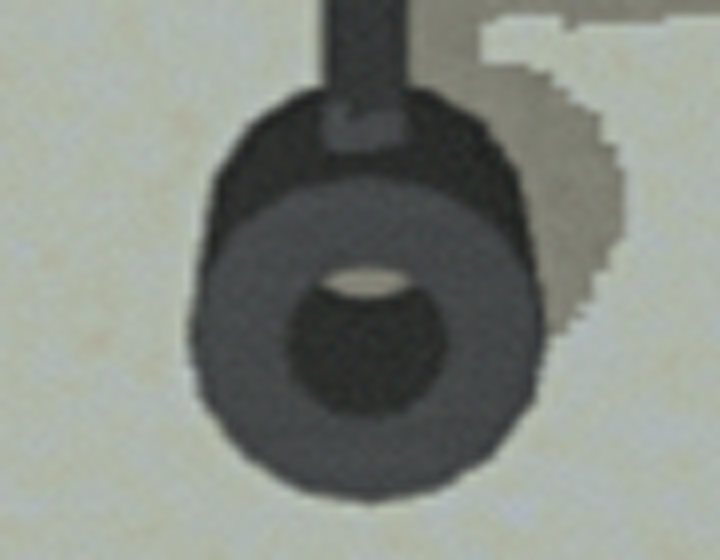

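{"op": "carry_out", "data": {
  "rows": [
    [[0.0017,0.0007,0.03],[0,0,0.005],0],
    [[0,0,0.035],[0,0,0],0],
    [[0,0,0.035],[0,0,0],0],
    [[0,0,0.03],[0,0,0],0],
    [[0,0,0.015],[0,0,0],0],
    [[0,0,0],[0,0,0],0],
    [[0,0,0],[0,0,0],0]
  ]
}}

```text
t: 22.68
ee_pos: [535.4, -358.7, 24.2]
orientation: [-3.138, 0.136, 0.001]
ft_force: [0.1, -0.4, -0.0]
width: 88.0
```

```bash
python3 st.py; python3 - <<'E'
from h import *
im,c,o=snap("wrist","pics/w8.png")
np.save("w8.npy",np.r_[o['ee_pos'],o['orientation']])
E
```

```text
22.6833 pos [ 535.44 -358.72   24.21] th -0.0863 F_tool [0.11 0.43 0.05] Mw [ 0.014 -0.013 -0.045] w 88.02 q [-0.609  0.711  1.672  0.     0.76   1.048] z [-8.e-04  6.e-04 -1.e+00]
```

View pics/w8.png

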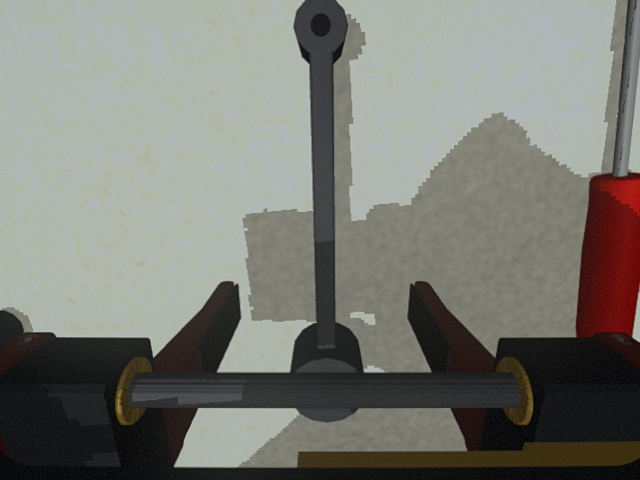

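```bash
python3 - <<'E'
from fit3 import *
w=np.load("w8.npy"); c=cm(camx,w)
print(pix2w(c,[(327,348)],30), pix2w(c,[(320.5,24)],30), pix2w(c,[(327,420)],38))
E
```

```text
[[ 510.10886723 -357.84770409   30.        ]] [[ 657.60574595 -368.0054642    30.        ]] [[ 471.23610688 -354.42521166   38.        ]]
```

{"op": "carry_out", "data": {
  "rows": [
    [[0,0,0.01],[0,0,-0.011],0],
    [[0,0,0.006],[0,0,0],0],
    [[0,0,0.004],[0,0,0],0],
    [[0,0,0],[0,0,0],0],
    [[0,0,0],[0,0,0],0]
  ]
}}

```text
t: 23.15
ee_pos: [535.0, -359.8, 4.2]
orientation: [-3.139, 0.121, 0.0]
ft_force: [-0.4, 0.1, 0.0]
width: 87.9
```

{"op": "carry_out", "data": {
  "rows": [
    [[0,0,0],[0,0,0],1],
    [[0,0,0],[0,0,0],1],
    [[0,0,0],[0,0,0],1],
    [[0,0,0],[0,0,0],1],
    [[0,0,0],[0,0,0],1],
    [[0,0,0],[0,0,0],1],
    [[0,0,0],[0,0,0],1],
    [[0,0,0],[0,0,0],1],
    [[0,0,0],[0,0,0],1],
    [[0,0,0],[0,0,0],1],
    [[0,0,0],[0,0,0],1],
    [[0,0,0],[0,0,0],1]
  ]
}}

```text
t: 24.15
ee_pos: [535.0, -359.7, 4.2]
orientation: [-3.139, 0.121, 0.0]
ft_force: [-0.1, 0.1, 0.2]
width: 11.5
```

{"op": "carry_out", "data": {
  "rows": [
    [[0,0,0],[0,0,0],1],
    [[0,0,0],[0,0,0],1],
    [[0,0,0],[0,0,0],1],
    [[0,0,0],[0,0,0],1]
  ]
}}

```text
t: 24.48
ee_pos: [535.1, -359.6, 4.2]
orientation: [-3.139, 0.121, 0.0]
ft_force: [-0.2, 0.8, -0.6]
width: 9.8
```

```bash
python3 st.py
```

```text
24.4833 pos [ 535.06 -359.61    4.16] th -0.0769 F_tool [-0.3  -0.77  0.59] Mw [0.13  0.008 0.241] w 9.83 q [-0.61   0.741  1.673 -0.     0.727  1.038] z [-1.e-04  1.e-04 -1.e+00]
```

Gripped at 9.8 mm. I'll lift gently, just a little, and check the balance.

{"op": "carry_out", "data": {
  "rows": [
    [[0,0,-0.001],[0,0,0],1],
    [[0,0,-0.002],[0,0,0],1],
    [[0,0,-0.003],[0,0,0],1],
    [[0,0,-0.003],[0,0,0],1],
    [[0,0,-0.003],[0,0,0],1],
    [[0,0,-0.002],[0,0,0],1],
    [[0,0,-0.001],[0,0,0],1],
    [[0,0,0],[0,0,0],1],
    [[0,0,0],[0,0,0],1]
  ]
}}

```text
t: 25.23
ee_pos: [535.1, -359.7, 19.2]
orientation: [3.139, -0.121, 0.0]
ft_force: [-0.2, 0.8, -6.6]
width: 10.1
```

```bash
python3 st.py; python3 - <<'E'
from h import *
im,c,o=snap("wrist","pics/w9.png")
np.save("w9.npy",np.r_[o['ee_pos'],o['orientation']])
E
```

```text
25.2333 pos [ 535.07 -359.71   19.24] th -0.0772 F_tool [-0.29 -0.74  6.63] Mw [ 0.016 -0.002 -0.005] w 10.09 q [-0.61   0.718  1.673  0.     0.75   1.038] z [ 1.e-04 -0.e+00 -1.e+00]
```

View pics/w9.png

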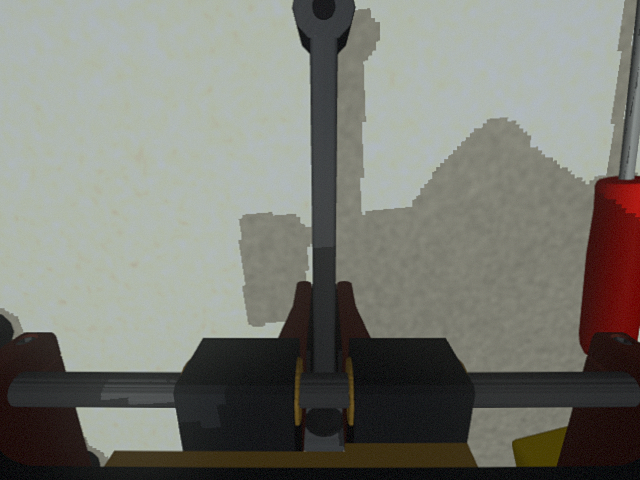

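```bash
python3 - <<'E'
from fit3 import *
w8=np.load("w8.npy"); c=cm(camx,w8); e=pix2w(c,[(320.5,24)],30)[0]
c=cm(camx,np.load("w9.npy"))
for dz in (10,15,20): print(dz,w2pix(c,[e+[0,0,dz]]))
E
```

```text
10 [[320.44193905  10.01976581]]
15 [[320.31305331   4.9004758 ]]
20 [[320.17325565  -0.65165162]]
```

```bash
python3 - <<'E'
import cv2,numpy as np
a=cv2.imread("pics/w8.png")[0:70,280:370];b=cv2.imread("pics/w9.png")[0:70,280:370]
cv2.imwrite("pics/w89.png",cv2.resize(np.hstack([a,b]),None,fx=4.4,fy=4.4,interpolation=cv2.INTER_CUBIC))
E
```

```text
(no output)
```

View pics/w89.png

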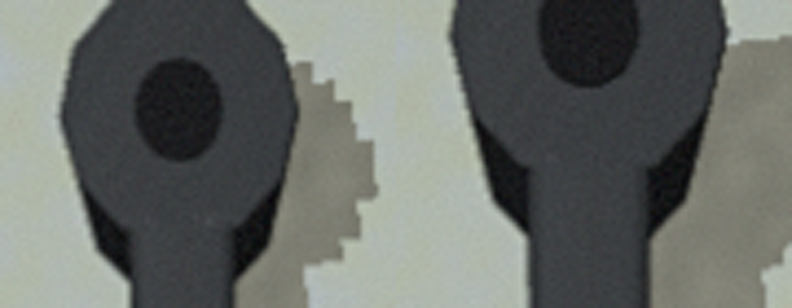

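The grip is good: load 6.6 N, moment about 0, lever level within about 0.01 rad. I'll lift it and carry it smoothly.

{"op": "carry_out", "data": {
  "rows": [
    [[0,0,-0.002],[0,0,0],1],
    [[0,0,-0.005],[0,0,0],1],
    [[0,0,-0.009],[0,0,0],1],
    [[0,0,-0.012],[0,0,0],1],
    [[0,0,-0.013],[0,0,0],1],
    [[0,0,-0.013],[0,0,0],1],
    [[0,0,-0.012],[0,0,0],1],
    [[0,0,-0.01],[0,0,0],1],
    [[0,0,-0.007],[0,0,0],1],
    [[0,0,-0.004],[0,0,0],1],
    [[0,0,-0.002],[0,0,0],1]
  ]
}}

```text
t: 26.2
ee_pos: [535.3, -359.9, 109.0]
orientation: [3.139, -0.121, 0.001]
ft_force: [0.4, -0.6, -6.3]
width: 9.8
```

```bash
python3 st.py
```

```text
26.2 pos [ 535.26 -359.86  109.05] th -0.0772 F_tool [0.45 0.54 6.26] Mw [ 0.003  0.011 -0.003] w 9.75 q [-0.61   0.589  1.652 -0.     0.9    1.038] z [ 8.e-04 -5.e-04 -1.e+00]
```

{"op": "carry_out", "data": {
  "rows": [
    [[-0.0004,-0.004,0],[0,0,-0.002],1],
    [[-0.0008,-0.008,0],[0,0,-0.002],1],
    [[-0.0012,-0.0122,0],[0,0,-0.002],1],
    [[-0.0016,-0.0162,0],[0,0,-0.002],1],
    [[-0.0016,-0.0162,0],[0,0,-0.002],1],
    [[-0.0016,-0.0162,0],[0,0,-0.002],1],
    [[-0.0016,-0.0162,0],[0,0,-0.002],1],
    [[-0.0016,-0.0162,0],[0,0,-0.002],1],
    [[-0.0016,-0.0162,0],[0,0,-0.002],1],
    [[-0.0016,-0.0162,0],[0,0,0],1],
    [[-0.0016,-0.0162,0],[0,0,0],1],
    [[-0.0016,-0.0162,0],[0,0,0],1]
  ]
}}

```text
t: 27.2
ee_pos: [529.3, -187.2, 108.3]
orientation: [3.14, -0.092, 0.0]
ft_force: [-0.0, -0.3, -6.3]
width: 9.8
```

{"op": "carry_out", "data": {
  "rows": [
    [[-0.0016,-0.0162,0],[0,0,0],1],
    [[-0.0016,-0.0162,0],[0,0,0],1],
    [[-0.0016,-0.0162,0],[0,0,0],1],
    [[-0.0016,-0.0162,0],[0,0,0],1],
    [[-0.0016,-0.0162,0],[0,0,0],1],
    [[-0.0016,-0.0162,0],[0,0,0],1],
    [[-0.0016,-0.0162,0],[0,0,0],1],
    [[-0.0016,-0.0162,0],[0,0,0],1]
  ]
}}

```text
t: 27.87
ee_pos: [524.0, -57.2, 108.4]
orientation: [3.14, -0.092, 0.001]
ft_force: [-0.5, -0.6, -5.8]
width: 10.1
```

```bash
python3 st.py
```

```text
27.8667 pos [524.04 -57.18 108.41] th -0.0588 F_tool [-0.44  0.63  5.83] Mw [0.041 0.1   0.006] w 10.09 q [-0.131  0.449  1.921  0.     0.771  1.498] z [ 4.e-04 -0.e+00 -1.e+00]
```

{"op": "carry_out", "data": {
  "rows": [
    [[-0.0007,-0.016,0],[0,0,0],1],
    [[-0.0007,-0.016,0],[0,0,0],1],
    [[-0.0007,-0.016,0],[0,0,0],1],
    [[-0.0007,-0.016,0],[0,0,0],1],
    [[-0.0007,-0.015,0],[0,0,0],1],
    [[-0.0006,-0.014,0],[0,0,0],1],
    [[-0.0006,-0.0125,0],[0,0,0],1],
    [[-0.0005,-0.011,0],[0,0,0],1],
    [[-0.0004,-0.009,0],[0,0,0],1],
    [[-0.0003,-0.0065,0],[0,0,0],1],
    [[-0.0002,-0.004,0],[0,0,0],1],
    [[0,-0.002,0],[0,0,0],1]
  ]
}}

```text
t: 28.87
ee_pos: [526.4, 79.7, 108.2]
orientation: [3.14, -0.092, 0.0]
ft_force: [-0.1, 0.5, -6.2]
width: 9.9
```

{"op": "carry_out", "data": {
  "rows": [
    [[0,0,0],[0,0,0],1],
    [[0,0,0],[0,0,0],1],
    [[0,0,0],[0,0,0],1]
  ]
}}

```text
t: 29.12
ee_pos: [526.4, 78.8, 108.1]
orientation: [3.14, -0.094, -0.0]
ft_force: [-1.2, 0.2, -5.6]
width: 9.5
```

```bash
python3 st.py; python3 - <<'E'
from h import *
im,c,o=snap("wrist","pics/w10.png")
np.save("w10.npy",np.r_[o['ee_pos'],o['orientation']])
im,c,o=snap("top","pics/t10.png"); im2,c,o=snap("scene","pics/s10.png")
cv2.imwrite("pics/t10z.png",cv2.resize(im[180:300,140:300],None,fx=5,fy=5,interpolation=cv2.INTER_CUBIC))
cv2.imwrite("pics/s10z.png",cv2.resize(im2[120:250,270:430],None,fx=4.6,fy=4.6,interpolation=cv2.INTER_CUBIC))
E
```

```text
29.1167 pos [526.39  78.8  108.15] th -0.0598 F_tool [-1.17 -0.15  5.65] Mw [-0.027  0.018  0.028] w 9.53 q [ 0.126  0.456  1.91  -0.     0.776  1.757] z [-1.e-04 -1.e-04 -1.e+00]
```

View pics/w10.png

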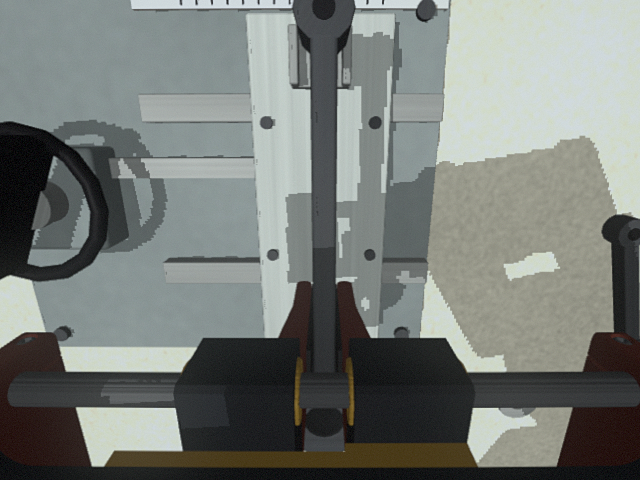

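View pics/t10z.png

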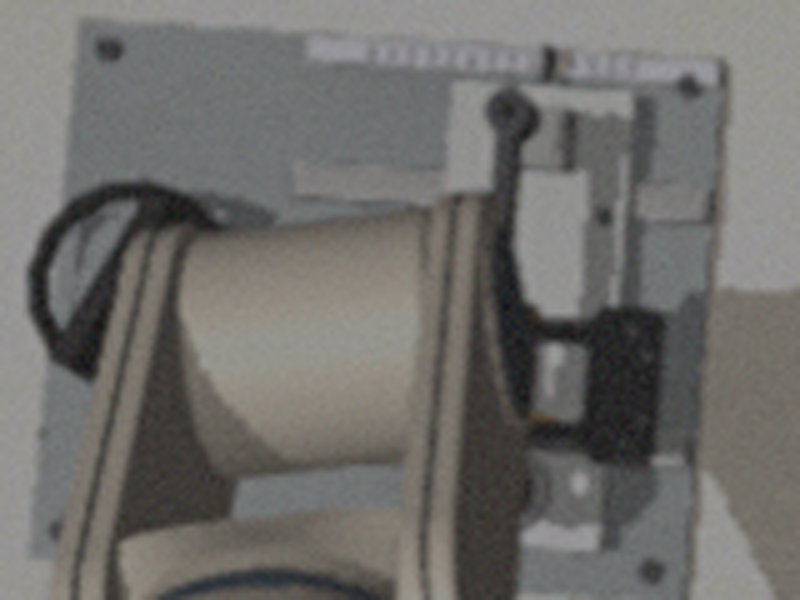

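View pics/s10z.png

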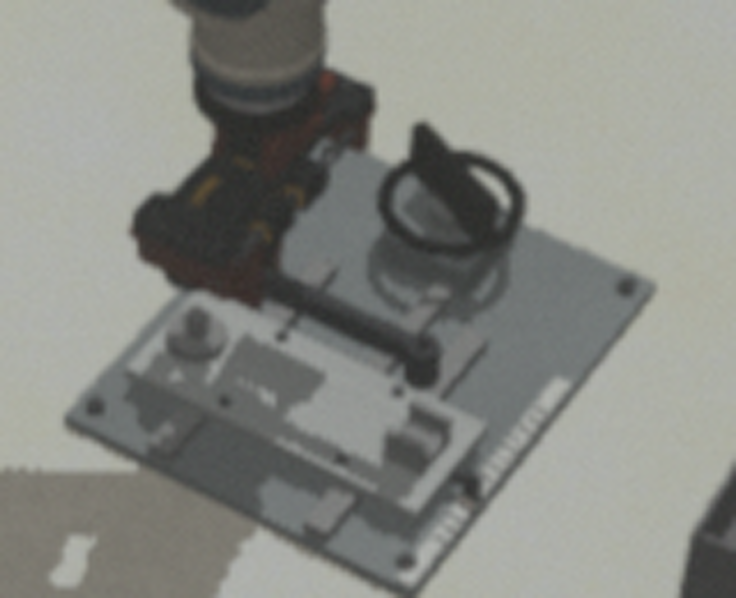

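In the wrist view the rest's cheeks are centred at u of about 320.5 and the lever at 323. That agrees with the tool being 2 mm short in y (78.8 against 80.9). I'll correct it.

{"op": "carry_out", "data": {
  "rows": [
    [[-0.0003,-0.0007,0],[0,0,0],1],
    [[-0.0003,-0.0007,0],[0,0,0],1],
    [[0,-0.0007,0],[0,0,0],1],
    [[0,0,0],[0,0,0],1],
    [[0,0,0],[0,0,0],1],
    [[0,0,0],[0,0,0],1]
  ]
}}

```text
t: 29.77
ee_pos: [525.9, 81.4, 108.2]
orientation: [3.14, -0.093, -0.0]
ft_force: [-0.2, 0.3, -7.6]
width: 9.8
```

```bash
python3 st.py; python3 - <<'E'
from h import *
im,c,o=snap("wrist","pics/w11.png")
np.save("w11.npy",np.r_[o['ee_pos'],o['orientation']])
im2,c,o=snap("top","pics/t11.png")
a=cv2.resize(im[0:100,250:410],None,fx=5,fy=5,interpolation=cv2.INTER_CUBIC)
cv2.imwrite("pics/w11z.png",a)
E
```

```text
29.7667 pos [525.89  81.45 108.18] th -0.0591 F_tool [-0.24 -0.25  7.6 ] Mw [ 0.057 -0.016 -0.022] w 9.78 q [ 0.131  0.455  1.91  -0.     0.776  1.761] z [-0. -0. -1.]
```

View pics/w11z.png

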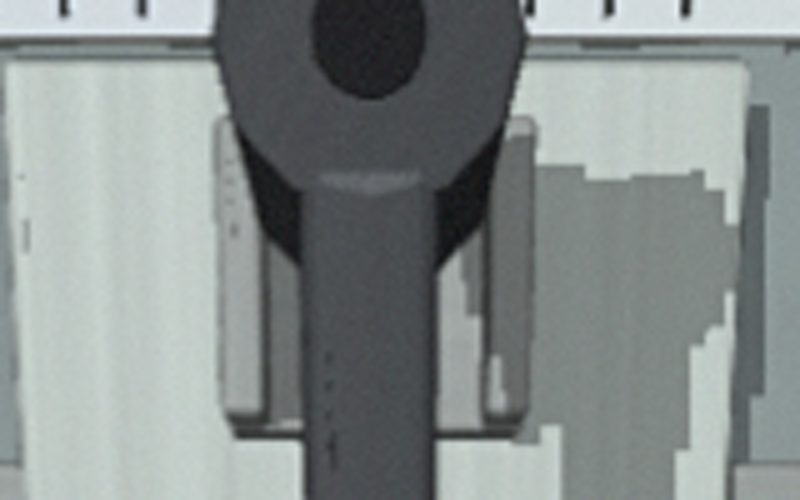

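```bash
python3 - <<'E'
from fit3 import *
c=cm(camx,np.load("w11.npy"))
print('rest',pix2w(c,[(325,24),(325,83),(325,53)],58)); 
for z in (130,134,138): print('end',z,pix2w(c,[(323.7,7.6)],z))
ct=cam("top"); t=cv2.imread("pics/t11.png")
cv2.imwrite("pics/t11z.png",cv2.resize(t[180:300,140:300],None,fx=5,fy=5,interpolation=cv2.INTER_CUBIC))
print(w2pix(ct,[(650.7,73.5,134),(481,83.6,142),(481,83.6,64)]), 'hubshift')
E
```

```text
rest [[663.42800595  72.58203685  58.        ]
 [634.25792803  74.35241864  58.        ]
 [649.39844394  73.43356956  58.        ]]
end 130 [[648.90278361  74.1966966  130.        ]]
end 134 [[647.66644117  74.27400605 134.        ]]
end 138 [[646.43009873  74.35131551 138.        ]]
[[238.61836153 201.51685641]
 [231.80444411 277.07873544]
 [238.09073775 277.52792409]] hubshift
```

View pics/t11z.png

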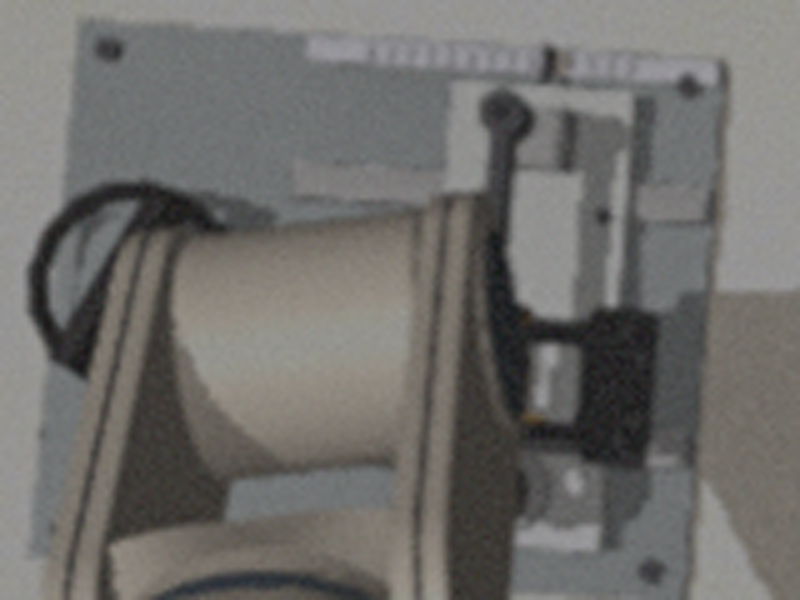

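{"op": "carry_out", "data": {
  "rows": [
    [[0,0.0005,0],[0,0,0],1],
    [[0,0,0],[0,0,0],1],
    [[0,0,0],[0,0,0],1],
    [[0,0,0],[0,0,0],1],
    [[0,0,0],[0,0,0],1],
    [[0,0,0],[0,0,0],1],
    [[0,0,0],[0,0,0],1],
    [[0,0,0],[0,0,0],1]
  ]
}}

```text
t: 30.53
ee_pos: [525.9, 80.9, 108.2]
orientation: [-3.14, 0.093, 0.0]
ft_force: [1.1, -0.7, -6.2]
width: 9.8
```

```bash
python3 st.py; python3 - <<'E'
from h import *
im,c,o=snap("scene","pics/s12.png"); print(abs(o['qvel']).max())
cv2.imwrite("pics/s12z.png",cv2.resize(im[120:250,270:430],None,fx=4.6,fy=4.6,interpolation=cv2.INTER_CUBIC))
E
```

```text
30.5333 pos [525.86  80.89 108.18] th -0.0592 F_tool [1.16 0.59 6.18] Mw [ 0.026 -0.004  0.051] w 9.79 q [0.13  0.455 1.91  0.    0.776 1.76 ] z [-0.  0. -1.]
0.000963442207848202
```

View pics/s12.png

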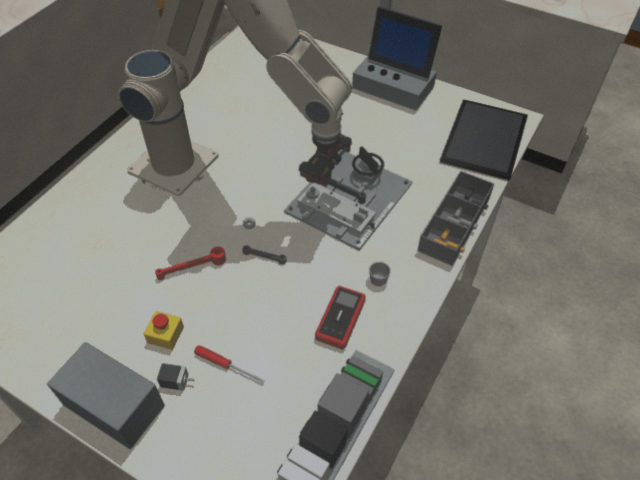

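The scene view shows the lever held above the carriage, with its end at about (362,197). All bystanders are where they started. Handing in.

```bash
python3 -c "
from workcell import close_job; print(close_job())"
```

```text
the job is handed in; nothing more can be done
None
```

The slide is set at the index post, and the lever is held level and still above the nest. I handed the job in at about 30.5 s of the 72 s.

- **Handwheel:** I turned it clockwise in two grips, with one half-turn regrip between them, and let go. A straight-down wrist picture showed the pointer and post in line within about 0.3 mm. The bar's angle also gave about 3.60 rad.
- **Lever:** I gripped the dark lever at its balance point, 9.8 mm between the fingers. It weighed about 6.3 N and the wrist moment was about zero. The small end sat about 1 mm low at most, roughly 0.01 rad.
- **Final pose:** The lever's underside is at about 104 mm, 40 mm above the spigot tip, and its yaw matches the stage. In the last wrist pictures the small end was within about 0.6 mm of the rest's centre line. Along the arm it was within about 2 mm. The joints were still.
- **Disagreements between cameras:** The top and wrist cameras differed by 3–5 mm in y, so I relied on the wheel axis felt through the grip forces. The gripper hid the hub over the spigot, so I worked out its position from the stage geometry and the lever's length rather than seeing it.
- **Bystanders:** None appear to have moved in the last scene picture.

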